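# Clear the vacuum board and set it to standby

## Robot

A 7-joint arm with a two-finger parallel gripper is mounted at the origin on the work surface. World frame = base frame: x ahead of the robot, y to its left, z up, the work surface at z = 0. Lengths are in mm, angles in degrees, forces in N, time in s.
With the tool pointing down it reaches from about 425 to 1025 mm from the base axis. Payload 3.6 kg.
Tool frame: the origin (TCP) lies on the centre line of the jaws, within the pads' length; the fingertips stand 25 mm ahead of it and the grasp point (between the pads) lies 6 mm ahead of it; z points along the fingers, y is the line along which they close (so a half turn about z gives the same grasp; the last joint's range is limited). The gripper opens to 85 mm and grips with 20 to 120 N. Pads are 22 mm wide; open, the fingers measure 114 mm over their backs; the gripper's body (76 mm by 85 mm) begins 54 mm behind the grasp point. The pads swing forward as they close: fully open they stand 13 mm farther back than shut.
Start: joints at [-76.06, 33.873, 2.773, 92.16, -1.908, 54.013, -1.931], TCP at [239.585, 684.273, 256.302] pointing down, gripper open.
Joint ranges: [-153.93, 153.93], [-27.13, 128.08], [-72.61, 78.16], [10.71, 143.7], [-87.88, 267.88], [4.46, 118.87], [-176.78, 176.78]. Speed limits (degrees/s): [147.25, 147.25, 180, 180, 180, 180, 180].

## Interface

Orientations are given as [roll, pitch, yaw] about the fixed x, y, z axes, in that order (R = Rz(yaw) Ry(pitch) Rx(roll)).
In Python, from rig import get_state, optics, job gives the robot as it stands.
- The arm moves only by the tool drive_tool, never from a script. Its argument "steps" is text: rows parted by semicolons, each of 7 numbers parted by spaces: the shift along the world's x, y, z each as a share of 500 mm, from -1 to 1, then the turn, a rotation vector about the world's x, y, z each as a share of 30 degrees, from -1 to 1, then the closure, from 0 (fully open) to 1 (shut). A call has 1 to 5 rows; each row shifts and turns the commanded pose from where the row before left it; what a row does not reach is not made up. A row lasts 1/12 s, in which the tool goes at most 41.7 mm and 7.16 degrees, less where a joint would pass 70% of its speed; a pose out of reach is approached as far as the arm can. A call with a number of a shift or a turn outside -1 to 1 is refused whole. A call with a gripper value outside its range is refused whole. The fingers move at their own pace and stop on an object; "squeeze" is the grip in N (left out, the last holds). Time passes only in rows, so rows that do not move let the fingers close. It gives the time, the measured TCP pose, the force, the opening and the grip force at its end, in the units of the state.
- get_state(): the state, without advancing time (a new reading comes with each control period).
- optics.read_camera(name): name is "scene" or "top" or "wrist"; returns the picture (480x640x3 uint8, red, green, blue); there is no depth.
- optics.get_calibration(name): a dict with "mtx" (3x3 intrinsics, pixels), "R" (3x3) and "t" (3): a world point X has camera coordinates R X + t. Camera axes: x right, y down, z forward; pixel columns grow to the right and rows downward; lengths in mm; the calibration is good to about 2 mm. A picture is of the moment at which its call begins: read the wrist's pose just before it. get_calibration takes no time and is no camera call; for the wrist camera it gives the pose at the moment of the call.
- job.hand_in(): hands the job in; it is judged then, once.
The state is a dict: "t": time; "joint_positions": joint angles; "joint_vel": joint speeds; "tau": joint torques, N m; "tcp_pos": TCP position; "tcp_rot": TCP orientation; "contact_force": force on the tool from outside, world axes, zero at the start; "moment": the same for the moment, N m; "opening": finger opening in mm; "grip_force": force on a finger pad.
Only numpy, scipy, OpenCV 4.12 (cv2) and the standard library are available. Lean on these libraries where they do the work, as an engineer would, in place of code of your own. Each camera call takes 0.05 s, during which the arm holds its last target. There are 200 camera calls.

## Task

Clear the vacuum cutting board: first press the regulator knob down, turn it to released (one dot) and let it spring up, then put every hold-down weight away upright and flat in the slot bearing its own outline. After that press the cleaner canister's cap fully down and let it up again, and finally press and turn the regulator to standby (two dots), letting it spring up locked. Never force the knob round while it is up, and leave everything else on the bench where it is.

Things in the scene. Friction and masses are not known exactly. Their poses are not given: they have to be found in the camera images.
- board: the vacuum board: a flat dark green slab with a fine white grid on its top, 280 (x) x 300 (y) x 12 mm, fixed, on which the weights start. Origin: centre of its underside.
- weight_disc: steel hold-down weight: round base, 76 mm across, 18 mm thick, with a grip fin on top in the middle, 52 mm long along the weight's own x axis, 14 mm thick (along y), rising from 18 to 58 mm above the underside. Loose, about 0.25 to 0.5 kg, absent in some starts. Origin: centre of the underside, z up.
- weight_square: steel hold-down weight: square base, 70 x 70 mm, sides along its x and y, 18 mm thick, with a grip fin on top in the middle, 52 mm long along the weight's own x axis, 14 mm thick (along y), rising from 18 to 58 mm above the underside. Loose, about 0.25 to 0.5 kg, absent in some starts. Origin: centre of the underside, z up.
- weight_cross: steel hold-down weight: plus-shaped base, two crossing arms each 84 mm long and 30 mm wide along its x and y, 18 mm thick, with a grip fin on top in the middle, 52 mm long along the weight's own x axis, 14 mm thick (along y), rising from 18 to 58 mm above the underside. Loose, about 0.25 to 0.5 kg, absent in some starts. Origin: centre of the underside, z up.
- weight_bar: steel hold-down weight: oblong base, 90 mm long along its x and 40 mm wide, 18 mm thick, with a grip fin on top in the middle, 52 mm long along the weight's own x axis, 14 mm thick (along y), rising from 18 to 58 mm above the underside. Loose, about 0.25 to 0.5 kg, absent in some starts. Origin: centre of the underside, z up.
- slot_disc_in (a point): middle of the floor of the disc weight's storage slot, one of four 112 x 112 mm trays in a 2 x 2 block on a plywood plinth, all fixed; which tray is which varies. Its pocket is 90 x 90 mm inside and 10 mm deep (grey walls), and its white floor bears that weight's own outline in black at full size. z up, x and y along the pocket's sides.
- slot_square_in (a point): middle of the floor of the square weight's storage slot, one of four 112 x 112 mm trays in a 2 x 2 block on a plywood plinth, all fixed; which tray is which varies. Its pocket is 84 x 84 mm inside and 10 mm deep (grey walls), and its white floor bears that weight's own outline in black at full size. z up, x and y along the pocket's sides.
- slot_cross_in (a point): middle of the floor of the cross weight's storage slot, one of four 112 x 112 mm trays in a 2 x 2 block on a plywood plinth, all fixed; which tray is which varies. Its pocket is 98 x 98 mm inside and 10 mm deep (grey walls), and its white floor bears that weight's own outline in black at full size. z up, x and y along the pocket's sides.
- slot_bar_in (a point): middle of the floor of the bar weight's storage slot, one of four 112 x 112 mm trays in a 2 x 2 block on a plywood plinth, all fixed; which tray is which varies. Its pocket is 102 (slot x) x 54 (slot y) mm inside and 10 mm deep (grey walls), and its white floor bears that weight's own outline in black at full size. z up, x and y along the pocket's sides.
- reg_turn (a joint): angle of the vacuum regulator's black knob, rad, growing clockwise seen from above: 0 = hold (three dots on the base, the start), 0.7 = standby (two dots), 1.4 = released (one dot); stops just beyond both ends. A locking pin lets it turn only while it is pressed fully down; at each of the three marks (within about 0.07 rad) it springs up and locks, between marks it stays down when let go.
- reg_push (a joint): how far the regulator's knob is pressed down, m: 0 = sprung up and locked at a mark, 0.009 = fully down (about 3 N to start, 10 N at the bottom); above 0.008 it is free to turn.
- reg_top (a point): centre of the top of the regulator knob's bar grip, on the turning axis; turns and sinks with the knob. The bar is 58 mm long along this point's x, 16 mm thick along its y, and 36 mm high above a round 60 mm flange; a white line on its top points along +x, at the dots. The knob stands on a fixed grey 96 x 96 mm housing whose top is 54 mm below this point when up. Regulator and canister may swap places.
- can_cap (a joint): how far the cleaner canister's cap is pressed down, m: 0 = up, 0.008 = fully down (about 2.4 N to start, 8 N at the bottom); springs back up.
- cap_top (a point): centre of the top of the grey sprung cap, 36 mm across, of the white cleaner canister (64 mm across with a blue band, fixed on a 90 mm round foot), 174 mm above the bench.
- tape_roll: bystander: cardboard-brown roll of tape lying flat, 100 mm across, 45 mm high
- squeegee: bystander: flat plastic squeegee, 120 mm wide, 18 mm high
- tape_measure: bystander: black tape measure, 70 x 40 x 62 mm
- film_core: bystander: cardboard core standing upright, 80 mm across, 130 mm high
- edge_rule: bystander: flat steel rule, 300 x 40 x 6 mm
- pen_pot: bystander: white pot, 76 mm across, 100 mm high

How it is judged (in metres and radians):
On the way, in this order (a step that is already met when the one before it is completed fails the run):
1. the regulator has been turned to released and has sprung up (value of joint reg_turn above 1.25 rad and value of joint reg_push below 0.0025 m), for 0.2 s.
2. every weight is in its own slot (horizontal distance between weight_disc and slot_disc_in below 0.012 m and z of weight_disc in the frame of slot_disc_in below 0.004 m and angle between each of weight_disc, weight_square, weight_cross, weight_bar's own z axis and vertical below 0.1 rad and horizontal distance between weight_square and slot_square_in below 0.012 m and z of weight_square in the frame of slot_square_in below 0.004 m and horizontal distance between weight_cross and slot_cross_in below 0.012 m and z of weight_cross in the frame of slot_cross_in below 0.004 m and horizontal distance between weight_bar and slot_bar_in below 0.012 m and z of weight_bar in the frame of slot_bar_in below 0.004 m and value of joint can_cap below 0.002 m), for 0.2 s.
3. the canister's cap is pressed down (value of joint can_cap above 0.006 m), for 0.1 s.
4. the regulator is at standby and has sprung up (value of joint reg_turn between 0.55 and 0.85 rad and value of joint reg_push below 0.0025 m), for 0.2 s.
At the end, for the whole second after the job is handed in: every weight present rests flat (tilt under 0.1 rad) on the floor of its own slot, within 12 mm of its middle; the regulator is at standby (0.55 to 0.85 rad) and sprung up (pressed less than 2.5 mm); the cap is up (less than 2 mm) (all of step 2 and all of step 4 and linear speed of each of weight_disc, weight_square, weight_cross, weight_bar below 0.03 m/s); the robot touches nothing.
It fails at once if a bystander is moved more than 40 mm (distance of any of tape_roll, squeegee, tape_measure, film_core, edge_rule, pen_pot from where it was at the start of the episode above 0.04 m).
It fails at once if the knob is forced round past its lock without being pressed down (value of joint reg_push below 0.004 m and (value of joint reg_turn between 0.22 and 0.48 rad or value of joint reg_turn between 0.92 and 1.18 rad)).
Of weight_disc, weight_square, weight_cross, weight_bar only 3 to 4 are there at a start; the rules pass over those that are not, and their reading is None.
At some moment in a run one of weight_disc, weight_square, weight_cross, weight_bar may be knocked a few centimetres aside while the robot is not near it.
It also fails if it takes over 184 s, if anything falls off the work surface, if the arm or the gripper's body presses on something with over 40 N, if the wrist force passes 120 N, or if a joint passes its speed limit or range.

## Working session

There is one attempt and no reset: what is moved stays moved. The work goes in short steps, Python scripts to look and compute and a tool call to move; the robot and the scene stay as the last step left them, time stands still between calls to the robot, and variables do not carry over. Pictures are saved under pics/ and viewed, at most 14 in all, crops included, and the job is handed in when it is done.

Besides the shell and the picture viewer there is one more tool, called after ">>>" by a JSON object that holds its "name" and its "arguments", one argument or row to a line. drive_tool: Moves the arm, as the interface text tells. Its arguments: {"type":"object","properties":{"steps":{"type":"string"},"squeeze":{"type":"number"}},"required":["steps"]}

```bash
mkdir -p pics; ls; cat > h.py <<'E'
import numpy as np, cv2
from rig import get_state, optics, job
def shot(n,f):
    c=optics.get_calibration(n); im=optics.read_camera(n)
    cv2.imwrite(f,cv2.cvtColor(im,cv2.COLOR_RGB2BGR)); np.savez(f[:-4],im=im,**{k:np.array(c[k]) for k in('mtx','R','t')}); return im,c
def load(f):
    d=np.load(f); return d['im'],d
def ray(c,u,v,z):
    M,R,t=[np.array(c[k],float) for k in('mtx','R','t')]
    t=t.ravel(); C=-R.T@t; d=R.T@np.linalg.solve(M,[u,v,1.]); return C+d*(z-C[2])/d[2]
def proj(c,X):
    M,R,t=[np.array(c[k],float) for k in('mtx','R','t')]
    p=M@(R@np.array(X,float)+t.ravel()); return p[:2]/p[2]
E
python3 - <<'E'
from h import *
s=get_state(); print(s)
for n in('scene','top'):
    im,c=shot(n,f'pics/{n}0.png'); R=np.array(c['R']);print(n,-R.T@np.array(c['t']).ravel(),np.array(c['mtx']).tolist(),R.round(3).tolist())
E
```

```text
pics
{'t': 0.0, 'joint_positions': array([-76.06083527,  33.92564416,   2.76641083,  92.24101903,
        -1.90818456,  54.01198237,  -1.93207047]), 'joint_vel': array([-0.12804642, -0.07666541,  0.02445295, -0.00147809,  0.00289758,
       -0.08842634,  0.05603691]), 'tau': array([-1.58202452e-03, -5.48693490e+01,  1.54676132e+00, -1.98124087e+01,
        9.61303536e-03,  8.81524844e-03,  1.99103727e-05]), 'tcp_pos': array([239.29267935, 683.50847155, 255.11135859]), 'tcp_rot': array([-1.79867620e+02,  6.74252566e-03,  1.60707629e+02]), 'contact_force': array([-0.75775133, -0.01533941, -0.97019917]), 'moment': array([-0.01274077,  0.00905462,  0.00563336]), 'grip_force': 0.0, 'opening': 85.49728880020052}
scene [1335.56527024 -293.59147205 1101.43796894] [[543.0487032653273, 0.0, 319.1771813729933], [0.0, 543.0487032653273, 246.50932351041232], [0.0, 0.0, 1.0]] [[0.322, 0.946, -0.017], [0.724, -0.258, -0.64], [-0.61, 0.194, -0.768]]
top [ 464.52202573  -78.5076152  1439.8117949 ] [[544.1613441520932, 0.0, 313.67321881797744], [0.0, 544.1613441520932, 242.48285364064492], [0.0, 0.0, 1.0]] [[-0.008, -1.0, -0.002], [-0.998, 0.009, -0.061], [0.061, 0.002, -0.998]]
```

View pics/top0.png

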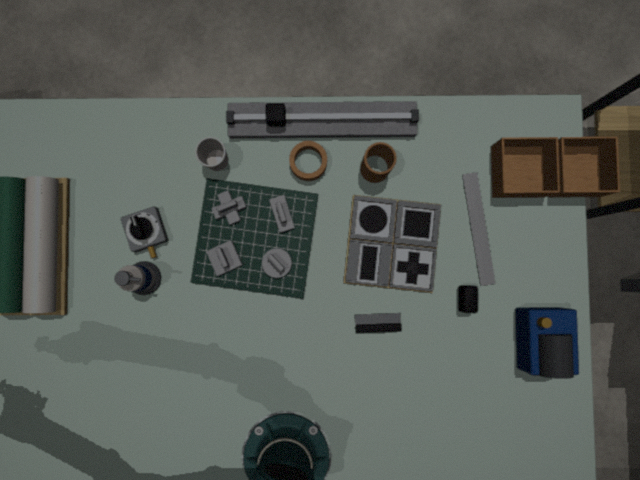

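View pics/scene0.png

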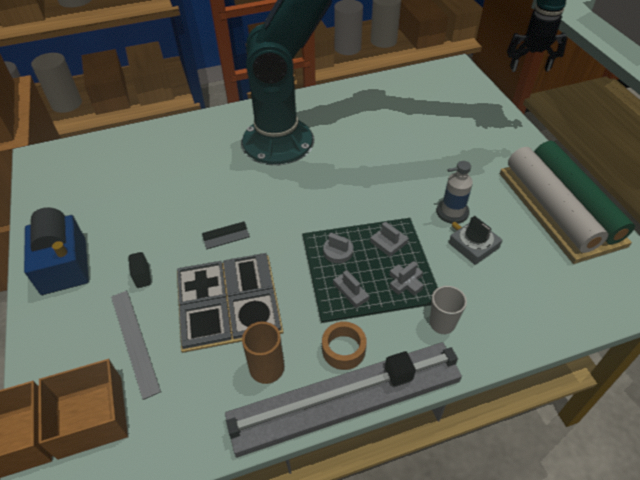

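The top view shows the regulator at (145,229), the canister cap at about (124,277), and the board at (255,238). On the board are the cross (228,207), bar (281,214), square (224,258) and disc (276,263). The trays are disc (374,219), square (418,224), bar (369,265) and cross (414,268). All four weights are there.

```bash
python3 - <<'E'
from h import *
im,c=load('pics/top0.npz')
b=cv2.cvtColor(im,cv2.COLOR_RGB2BGR)
cr=cv2.resize(b[180:310,110:310],None,fx=4,fy=4,interpolation=cv2.INTER_CUBIC); cv2.imwrite('pics/crop0.png',cr)
# slots: black outlines
g=cv2.cvtColor(im,cv2.COLOR_RGB2GRAY)
def blobs(mask,lo,hi,off):
    n,l,s,ce=cv2.connectedComponentsWithStats(mask.astype(np.uint8))
    for i in range(1,n):
        if lo<s[i,4]<hi:
            cnt=np.argwhere(l==i)[:,::-1].astype(np.float32)+np.float32(off)
            print(np.round(ce[i]+off,1),s[i,4],cv2.minAreaRect(cnt))
print('slots');blobs(g[195:292,345:440]<50,150,2000,(345,195))
for p in [(374,219),(418,224),(369,265),(414,268)]: print(p,ray(c,*p,10).round(0))
r,gg,bb=[b[...,i].astype(int) for i in(2,1,0)]
print('weights');blobs(((r>70)&(abs(r-gg)<25))[180:300,190:320],100,3000,(190,180))
for n,p,z in [('knob',(140,228),80),('cap',(124,277),174),('pot',(211,153),100),('roll',(308,160),45),('core',(379,162),130)]: print(n,ray(c,*p,z).round(0))
E
```

```text
slots
[372.8 218.8] 574 ((373.0, 219.0), (26.0, 26.0), 90.0)
[416.7 223.6] 616 ((416.70001220703125, 223.60000610351562), (25.07200813293457, 24.81029510498047), 6.009005546569824)
[368.2 262.6] 443 ((368.22998046875, 262.6099853515625), (13.616987228393555, 32.6533317565918), 5.906141757965088)
[412.3 267.5] 509 ((412.4455871582031, 267.5445861816406), (27.15886116027832, 27.01814079284668), 50.71058654785156)
(374, 219) [ 613. -236.   10.]
(418, 224) [ 599. -351.   10.]
(369, 265) [ 492. -221.   10.]
(414, 268) [ 483. -339.   10.]
weights
[226.3 202.5] 379 ((224.4468994140625, 201.20355224609375), (24.35871696472168, 34.918365478515625), 67.7509765625)
[281.1 212.5] 521 ((280.4411926269531, 213.23532104492188), (35.41020202636719, 19.93642807006836), 67.16634368896484)
[232.3 216.6] 127 ((232.18104553222656, 216.4224090576172), (11.161048889160156, 11.554967880249023), 66.80140686035156)
[223.  257.1] 683 ((222.2155303955078, 257.3362121582031), (28.624805450439453, 29.54395294189453), 66.80140686035156)
[276.  261.8] 647 ((276.04095458984375, 262.5491638183594), (29.32044792175293, 29.32044792175293), 50.194427490234375)
knob [588. 359.  80.]
cap [466. 365. 174.]
pot [773. 178. 100.]
roll [765. -63.  45.]
core [ 740. -237.  130.]
```

View pics/crop0.png

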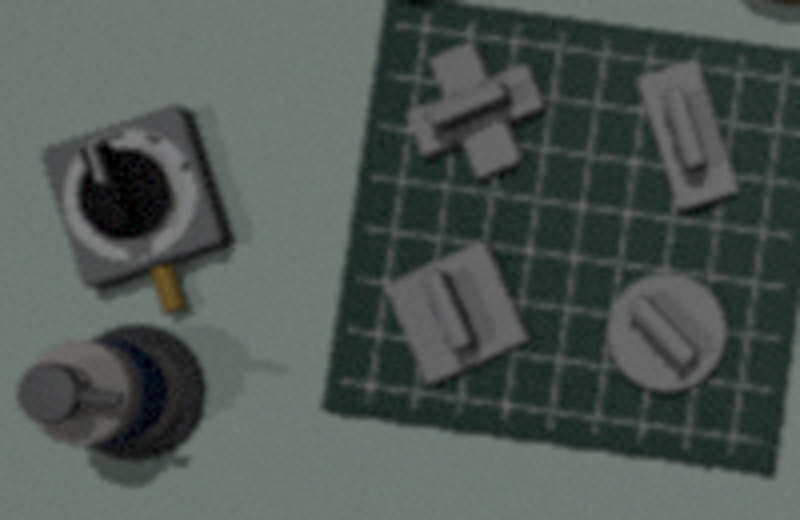

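>>> {"name": "drive_tool", "arguments": {
  "steps": "0.054 -0.06 0.014 0 0 0.14 0;0.054 -0.06 0.014 0 0 0.14 0;0.054 -0.06 0.014 0 0 0.14 0;0.054 -0.06 0.014 0 0 0.14 0;0.054 -0.06 0.014 0 0 0.14 0"
}}

```text
t: 0.52
tcp_pos: [375.4, 532.4, 291.1]
tcp_rot: [-179.9, -0.0, -178.1]
contact_force: [0.9, 0.0, -0.4]
opening: 84.9
grip_force: 0.0
```

>>> {"name": "drive_tool", "arguments": {
  "steps": "0.054 -0.06 0.014 0 0 0.14 0;0.054 -0.06 0.014 0 0 0.14 0;0.054 -0.06 0.014 0 0 0.14 0;0.054 -0.06 0.014 0 0 0.14 0;0.054 -0.06 0.014 0 0 0.14 0"
}}

```text
t: 0.93
tcp_pos: [510.4, 382.3, 326.3]
tcp_rot: [-180.0, -0.0, -157.1]
contact_force: [0.6, -0.1, 0.0]
opening: 85.0
grip_force: 0.0
```

>>> {"name": "drive_tool", "arguments": {
  "steps": "0.04 0.01 0 0 0 0 0;0 0 0 0 0 0 0;0 0 0 0 0 0 0"
}}

```text
t: 1.18
tcp_pos: [530.6, 388.2, 325.8]
tcp_rot: [-180.0, -0.0, -157.5]
contact_force: [0.1, 0.5, -0.4]
opening: 85.6
grip_force: 0.0
```

```bash
python3 - <<'E'
from h import *
s=get_state(); print(s['tcp_pos'],s['tcp_rot'],s['joint_positions'])
im,c=shot('wrist','pics/w1.png');R=np.array(c['R']);print(-R.T@np.array(c['t']).ravel(),R.round(3).tolist(),np.array(c['mtx'])[0,0])
cv2.imwrite('pics/w1.png',cv2.cvtColor(im,cv2.COLOR_RGB2BGR))
print(proj(c,[588,359,80]))
E
```

```text
[530.55016168 388.17793058 325.78564088] [-1.79997598e+02 -4.47669997e-02 -1.57464862e+02] [-36.53733966  25.17886099  -5.12259724  97.27955193   2.56158109
  57.69885538  69.98857664]
[462.41568359 359.47222032 444.32827078] [[-0.384, 0.923, -0.0], [0.884, 0.368, 0.289], [0.267, 0.111, -0.957]] 392.70563016659827
[274.59332051 244.42995512]
```

View pics/w1.png

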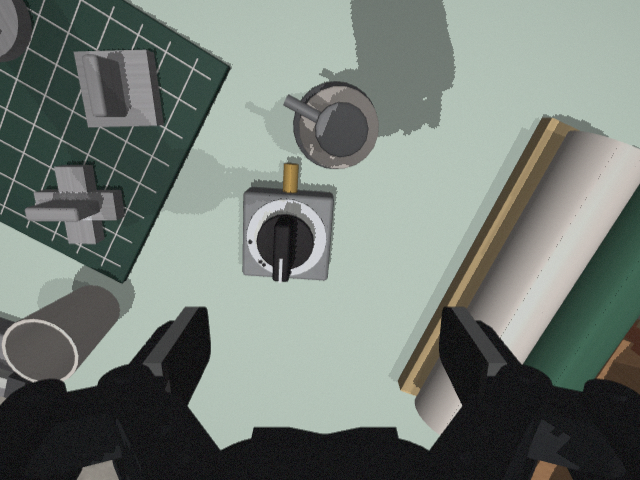

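The wrist view shows the knob bar at (282,250) with its white line ending at about (281,278), the housing from (243,192) to (333,280), and the cap top at (342,130).

```bash
python3 - <<'E'
from h import *
a=cv2.imread('pics/w1.png')[180:290,230:345]; b=cv2.imread('pics/top0.png')[200:260,115:175]
A=cv2.resize(a,(5*115,5*110),interpolation=cv2.INTER_CUBIC)
B=cv2.resize(b,(220,220),interpolation=cv2.INTER_CUBIC)
A=np.clip(A*2.0,0,255).astype(np.uint8);B=np.clip(B*2.,0,255).astype(np.uint8)
o=np.zeros((550,800,3),np.uint8);o[:,:575]=A;o[:220,580:]=B
cv2.imwrite('pics/z1.png',o)
E
```

```text
(no output)
```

View pics/z1.png

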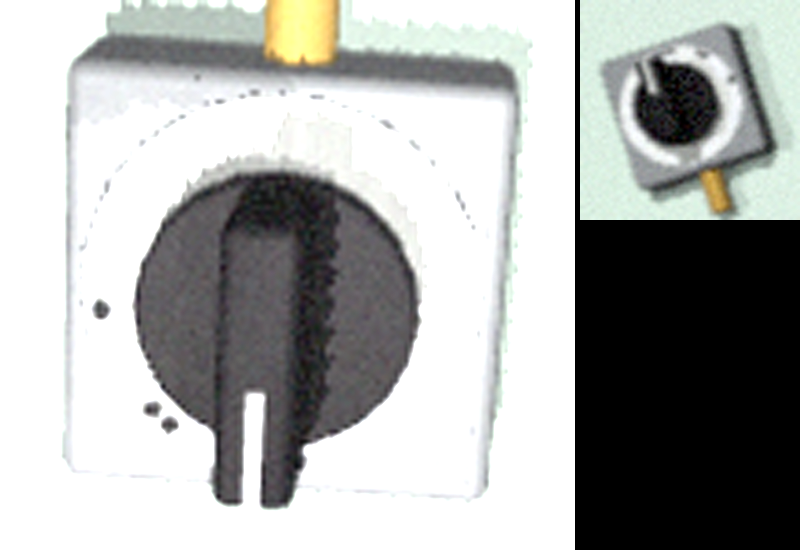

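```bash
cat >> h.py <<'E'
def zp(p): return p[0]/5+230,p[1]/5+180
E
python3 - <<'E'
from h import *
im,c=load('pics/w1.npz')
for T in(70,76,80,84,90):
    a=ray(c,*zp((262,230)),T);b=ray(c,*zp((255,506)),T);f=ray(c,*zp((278,308)),T-36)
    h=[ray(c,*zp(p),T-54) for p in((70,63),(515,85),(485,497),(68,470))]
    d=b-a
    print(T,'len',np.linalg.norm(d).round(1),'mid',((a+b)/2).round(1)[:2],'fl',f[:2].round(1),'yaw',np.degrees(np.arctan2(d[1],d[0])).round(1),'hc',np.mean(h,0)[:2].round(1),[np.linalg.norm(h[i]-h[i-1]).round(0) for i in range(4)], 'yawh',[np.degrees(np.arctan2(*(h[j]-h[i])[1::-1])).round(1) for i,j in((1,2),(0,3))])
# cap
a=cv2.imread('pics/w1.png')
hs=cv2.cvtColor(a,cv2.COLOR_BGR2GRAY)
for T in(165,174): print(ray(c,342,130,T).round(1))
# cap ellipse from top image
print(ray(load('pics/top0.npz')[1],124,277,174).round(1), ray(c,299,137,174))
E
```

```text
70 len 58.9 mid [598.4 369.2] fl [596.2 368.9] yaw 19.4 hc [596.4 368.8] [np.float64(96.0), np.float64(98.0), np.float64(98.0), np.float64(98.0)] yawh [np.float64(18.8), np.float64(18.9)]
76 len 57.9 mid [596.2 369. ] fl [594.2 368.8] yaw 19.4 hc [594.5 368.7] [np.float64(95.0), np.float64(97.0), np.float64(97.0), np.float64(97.0)] yawh [np.float64(18.8), np.float64(18.9)]
80 len 57.3 mid [594.7 368.9] fl [592.9 368.7] yaw 19.4 hc [593.3 368.6] [np.float64(94.0), np.float64(96.0), np.float64(96.0), np.float64(96.0)] yawh [np.float64(18.8), np.float64(18.9)]
84 len 56.7 mid [593.3 368.8] fl [591.6 368.6] yaw 19.4 hc [592.  368.5] [np.float64(93.0), np.float64(95.0), np.float64(95.0), np.float64(95.0)] yawh [np.float64(18.8), np.float64(18.9)]
90 len 55.7 mid [591.1 368.7] fl [589.7 368.5] yaw 19.4 hc [590.1 368.4] [np.float64(92.0), np.float64(94.0), np.float64(94.0), np.float64(93.0)] yawh [np.float64(18.8), np.float64(18.9)]
[463.8 373.  165. ]
[463.7 372.5 174. ]
[465.9 365.1 174. ] [478.879821   347.83314851 174.        ]
```

```bash
python3 - <<'E'
from h import *
im,c=load('pics/top0.npz')
k=220/60
P=[(603,62),(735,25),(770,145),(648,188)]
for z in(20,26,30): print(z,np.mean([ray(c,(u-580)/k+115,v/k+200,z) for u,v in P],0).round(1))
w,cw=load('pics/w1.npz')
# triangulate cap centre roughly: dark-grey disc
g=cv2.cvtColor(w,cv2.COLOR_RGB2GRAY); print(g[128:134,300:385:4])
print(proj(cw,[466,365,174]),proj(c,[463.7,372.5,174]))
E
```

```text
20 [592.1 366.3  20. ]
26 [591.6 364.4  26. ]
30 [591.2 363.2  30. ]
[[ 95  94 115 148 103 124 128  76  72  75  76  73  77  78  75  75  78  85
  116 116 119 119]
 [ 93  93  94 149 101 125 123  73  72  76  78  77  73  75  76  75  77  86
  119 114 119 120]
 [ 91  95  91 150  89 127  91  71  74  75  76  73  75  74  75  72  79  96
  116 118 120 122]
 [ 90  96  93 110  89 129  72  75  71  71  77  74  74  76  77  76  80 114
  118 116 121 120]
 [ 92  95  93  90  90 128  72  74  72  78  76  73  77  77  76  77  77 116
  117 119 118 122]
 [ 88  96  94  95  91 130  74  75  71  74  74  75  76  72  78  76  76 115
  117 113 120 119]]
[330.21692213 128.74803613] [120.78905235 277.96307471]
```

>>> {"name": "drive_tool", "arguments": {
  "steps": "0.032 -0.01 -0.05 0 0 -0.03 0;0.032 -0.01 -0.06 0 0 -0.03 0;0.032 -0.01 -0.065 0 0 -0.03 0;0.03 -0.01 -0.065 0 0 -0.013 0;0 0 -0.06 0 0 0 0"
}}

```text
t: 1.65
tcp_pos: [594.0, 368.3, 174.4]
tcp_rot: [-179.9, 0.1, -160.4]
contact_force: [-0.0, -1.6, -0.4]
opening: 85.3
grip_force: 0.0
```

>>> {"name": "drive_tool", "arguments": {
  "steps": "0 0 -0.05 0 0 0 0.3;0 0 -0.03 0 0 0 0.5;0 0 0 0 0 0 0.5;0 0 0 0 0 0 0.5;0 0 0 0 0 0 0.5"
}}

```text
t: 2.07
tcp_pos: [592.2, 370.9, 137.4]
tcp_rot: [179.9, 0.1, -160.3]
contact_force: [0.6, 0.2, 0.6]
opening: 42.7
grip_force: 0.0
```

```bash
python3 - <<'E'
from h import *
s=get_state(); print(s['tcp_pos'],s['tcp_rot'],s['opening'],s['contact_force'])
im,c=shot('wrist','pics/w2.png')
E
```

```text
[592.16657965 370.85947331 137.41231434] [ 1.79940109e+02  7.35283707e-02 -1.60278421e+02] 42.66662169959033 [0.63879271 0.17376208 0.59273806]
```

View pics/w2.png

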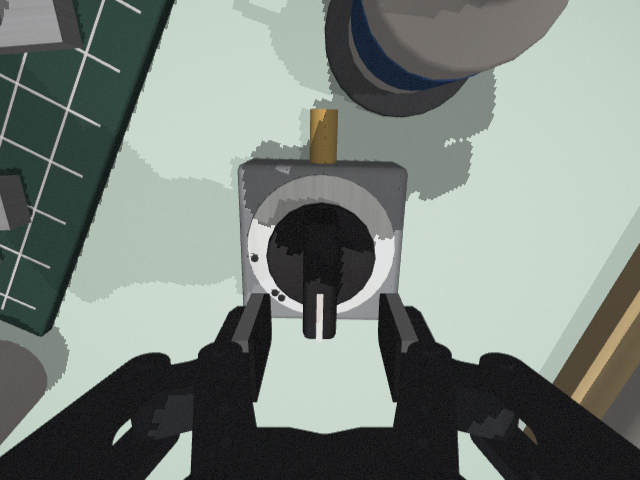

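The fingers are centred on the bar: bar at column 320, finger mid at about 321. I'll descend and grip it.

>>> {"name": "drive_tool", "arguments": {
  "steps": "0 0 -0.05 0 0 0 0.5;0 0 -0.05 0 0 0 0.5;0 0 -0.026 0 0 0 0.5;0 0 0 0 0 0 0.5;0 0 0 0 0 0 0.5",
  "squeeze": 60
}}

```text
t: 2.53
tcp_pos: [592.3, 369.6, 74.5]
tcp_rot: [180.0, -0.0, -160.4]
contact_force: [-2.9, -0.8, 4.7]
opening: 42.6
grip_force: 2.1
```

>>> {"name": "drive_tool", "arguments": {
  "steps": "0 0 0 0 0 0 1;0 0 0 0 0 0 1;0 0 0 0 0 0 1;0 0 0 0 0 0 1;0 0 0 0 0 0 1"
}}

```text
t: 2.95
tcp_pos: [594.3, 369.5, 75.2]
tcp_rot: [180.0, 0.2, -160.4]
contact_force: [0.7, 0.2, 5.4]
opening: 15.4
grip_force: 60.8
```

>>> {"name": "drive_tool", "arguments": {
  "steps": "0 0 0 0 0 0 1;0 0 0 0 0 0 1;0 0 -0.004 0 0 0 1;0 0 -0.004 0 0 0 1;0 0 0 0 0 0 1"
}}

```text
t: 3.37
tcp_pos: [594.3, 369.5, 71.2]
tcp_rot: [180.0, 0.2, -160.4]
contact_force: [-0.5, -1.2, 8.8]
opening: 15.3
grip_force: 61.1
```

>>> {"name": "drive_tool", "arguments": {
  "steps": "0 0 -0.004 0 0 0 1;0 0 -0.004 0 0 0 1;0 0 0 0 0 0 1;0 0 0 0 0 0 1"
}}

```text
t: 3.7
tcp_pos: [594.3, 369.6, 70.3]
tcp_rot: [180.0, 0.2, -160.4]
contact_force: [-3.0, -3.1, 22.8]
opening: 15.1
grip_force: 63.8
```

>>> {"name": "drive_tool", "arguments": {
  "steps": "0 0 0 0 0 -0.19 1;0 0 0 0 0 -0.19 1;0 0 0 0 0 -0.19 1;0 0 0 0 0 -0.19 1;0 0 0 0 0 -0.19 1"
}}

```text
t: 4.12
tcp_pos: [594.6, 368.0, 70.3]
tcp_rot: [180.0, 0.2, 170.8]
contact_force: [-4.5, -5.9, 23.0]
opening: 15.0
grip_force: 63.6
```

>>> {"name": "drive_tool", "arguments": {
  "steps": "0 0 0 0 0 -0.19 1;0 0 0 0 0 -0.19 1;0 0 0 0 0 -0.19 1;0 0 0 0 0 -0.19 1;0 0 0 0 0 -0.19 1"
}}

```text
t: 4.53
tcp_pos: [594.0, 366.6, 70.3]
tcp_rot: [-180.0, 0.1, 142.3]
contact_force: [-6.0, -7.5, 26.1]
opening: 15.2
grip_force: 63.7
```

>>> {"name": "drive_tool", "arguments": {
  "steps": "0 0 0 0 0 -0.19 1;0 0 0 0 0 -0.19 1;0 0 0 0 0 -0.19 1;0 0 0 0 0 -0.19 1;0 0 0 0 0 0 1"
}}

```text
t: 4.95
tcp_pos: [593.2, 365.8, 70.3]
tcp_rot: [-179.9, 0.1, 119.5]
contact_force: [-6.9, -7.5, 27.9]
opening: 15.2
grip_force: 64.8
```

>>> {"name": "drive_tool", "arguments": {
  "steps": "0 0 0 0 0 0 1;0 0 0 0 0 0 1"
}}

```text
t: 5.12
tcp_pos: [593.2, 365.8, 70.3]
tcp_rot: [-179.9, 0.1, 119.7]
contact_force: [-7.6, -8.1, 27.2]
opening: 15.2
grip_force: 64.8
```

>>> {"name": "drive_tool", "arguments": {
  "steps": "0 0 0.008 0 0 0 1;0 0 0.008 0 0 0 1;0 0 0.006 0 0 0 1;0 0 0 0 0 0 1;0 0 0 0 0 0 1"
}}

```text
t: 5.53
tcp_pos: [593.0, 365.8, 77.2]
tcp_rot: [-179.9, 0.2, 119.7]
contact_force: [-1.5, -5.3, 3.3]
opening: 15.1
grip_force: 60.6
```

>>> {"name": "drive_tool", "arguments": {
  "steps": "0 0 0 0 0 0 0.5;0 0 0 0 0 0 0.5;0 0 0 0 0 0 0.5;0 0 0 0 0 0 0.5;0 0 0 0 0 0 0.5"
}}

```text
t: 5.95
tcp_pos: [593.3, 370.5, 76.7]
tcp_rot: [179.9, -0.0, 119.9]
contact_force: [1.5, 0.1, 2.7]
opening: 42.3
grip_force: 1.3
```

>>> {"name": "drive_tool", "arguments": {
  "steps": "0 0 0.05 0 0 0 0.3;0 0 0.08 0 0 0 0.3;0 0 0.08 0 0 0 0.3;0 0 0.08 0 0 0 0.3;0 0 0.08 0 0 0 0.3"
}}

```text
t: 6.37
tcp_pos: [590.9, 369.4, 261.9]
tcp_rot: [-179.8, -0.0, 119.9]
contact_force: [0.8, -0.1, 0.0]
opening: 60.0
grip_force: 0.0
```

>>> {"name": "drive_tool", "arguments": {
  "steps": "-0.016 -0.068 0.02 0 0 0.22 0;-0.016 -0.068 0.02 0 0 0.22 0;-0.016 -0.068 0.02 0 0 0.22 0;-0.016 -0.068 0.02 0 0 0.22 0;-0.016 -0.068 0.02 0 0 0.22 0"
}}

```text
t: 6.78
tcp_pos: [550.7, 198.2, 310.9]
tcp_rot: [-179.9, -0.1, 153.2]
contact_force: [-0.0, -0.2, 0.3]
opening: 85.6
grip_force: 0.0
```

>>> {"name": "drive_tool", "arguments": {
  "steps": "-0.016 -0.068 0.02 0 0 0.22 0;-0.016 -0.068 0.02 0 0 0.22 0;-0.016 -0.068 0.02 0 0 0.22 0;-0.016 -0.068 0.02 0 0 0.22 0;0 0 0 0 0 0 0"
}}

```text
t: 7.2
tcp_pos: [518.7, 54.9, 352.7]
tcp_rot: [-179.8, -0.0, 178.8]
contact_force: [-0.1, -0.9, -0.4]
opening: 85.4
grip_force: 0.0
```

>>> {"name": "drive_tool", "arguments": {
  "steps": "0 0 0 0 0 0 0;0 0 0 0 0 0 0;0 0 0 0 0 0 0"
}}

```text
t: 7.45
tcp_pos: [520.2, 65.2, 350.5]
tcp_rot: [180.0, -0.1, 179.3]
contact_force: [0.4, 0.1, -0.0]
opening: 85.4
grip_force: 0.0
```

```bash
python3 - <<'E'
from h import *
s=get_state(); print(s['tcp_pos'],s['tcp_rot'])
im,c=shot('wrist','pics/w3.png')
E
```

```text
[520.19805     65.22700215 350.51964441] [ 1.79977151e+02 -9.81229450e-02  1.79347983e+02]
```

View pics/w3.png

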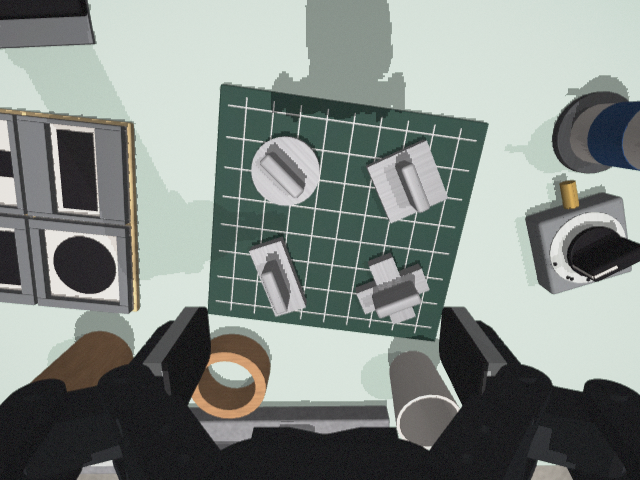

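>>> {"name": "drive_tool", "arguments": {
  "steps": "-0.004 -0.08 0 0 0 0 0;-0.004 -0.08 0 0 0 0 0;-0.004 -0.08 0 0 0 0 0;-0.004 -0.08 0 0 0 0 0;-0.004 -0.08 0 0 0 0 0"
}}

```text
t: 7.92
tcp_pos: [510.9, -136.6, 350.7]
tcp_rot: [180.0, -0.1, 179.4]
contact_force: [0.8, -0.0, -0.9]
opening: 85.5
grip_force: 0.0
```

>>> {"name": "drive_tool", "arguments": {
  "steps": "0 -0.08 0 0 0 0 0;0 -0.08 0 0 0 0 0;0 -0.08 0 0 0 0 0;0 -0.07 0 0 0 0 0;0 0 0 0 0 0 0"
}}

```text
t: 8.33
tcp_pos: [509.6, -299.5, 351.2]
tcp_rot: [-179.6, -0.0, 178.7]
contact_force: [-0.2, 0.1, 1.6]
opening: 85.5
grip_force: 0.0
```

>>> {"name": "drive_tool", "arguments": {
  "steps": "0 0 0 0 0 0 0;0 0 0 0 0 0 0;0 0 0 0 0 0 0"
}}

```text
t: 8.58
tcp_pos: [511.6, -289.0, 350.6]
tcp_rot: [179.9, -0.1, 179.4]
contact_force: [-0.3, -0.1, -0.4]
opening: 85.4
grip_force: 0.0
```

```bash
python3 - <<'E'
from h import *
s=get_state(); print(s['tcp_pos'],s['tcp_rot'])
im,c=shot('wrist','pics/w4.png')
E
```

```text
[ 511.5650966  -289.00672571  350.58197176] [ 1.79902984e+02 -5.57986934e-02  1.79447035e+02]
```

View pics/w4.png

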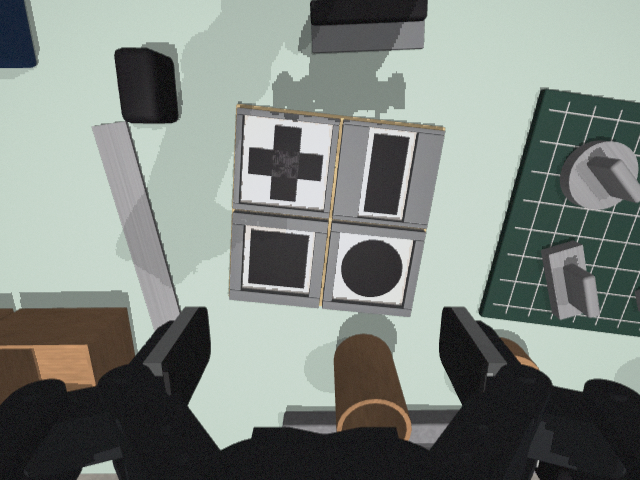

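w3 shows the disc (285,171), square (407,180), bar (277,277) and cross (393,290) on the board, and the knob pointing at the single dot. w4 shows the slots: cross (286,163), bar (387,175), square (279,258) and disc (372,268).

```bash
python3 - <<'E'
from h import *
b=cv2.imread('pics/w3.png')[125:325,240:460]
hs=cv2.resize(b,None,fx=3,fy=3,interpolation=cv2.INTER_CUBIC)
hs=np.clip((hs.astype(float)-60)*1.5,0,255).astype(np.uint8);cv2.imwrite('pics/z3.png',hs)
im,c=load('pics/w4.npz'); im3,c3=load('pics/w3.npz')
def bl(im,roi):
    x0,y0,x1,y1=roi; g=cv2.cvtColor(im,cv2.COLOR_RGB2GRAY)[y0:y1,x0:x1]
    n,l,s,ce=cv2.connectedComponentsWithStats((g<70).astype(np.uint8)); i=1+np.argmax(s[1:,4])
    p=np.argwhere(l==i)[:,::-1].astype(np.float32)+np.float32([x0,y0])
    return ce[i]+[x0,y0],s[i,4],p
d4,_,p4=bl(im,(340,237,405,300));d3,_,p3=bl(im3,(50,232,120,296))
# triangulate
P=[np.array(q['mtx'])@np.c_[np.array(q['R']),np.array(q['t']).ravel()] for q in(c,c3)]
X=cv2.triangulatePoints(P[0],P[1],np.array(d4).reshape(2,1),np.array(d3).reshape(2,1)).ravel();print('disc tri',X[:3]/X[3])
for z in(10,15,20,25):
  print(z)
  for n,r in dict(disc=(340,237,405,300),cross=(245,118,330,208),bar=(364,132,412,218),square=(248,230,312,287)).items():
    ce,a,p=bl(im,r); W=np.array([ray(c,u,v,z)[:2] for u,v in p],np.float32)
    m=cv2.minAreaRect(W); print(n,ray(c,*ce,z)[:2].round(1),np.round(m[0],1),np.round(m[1],1),round(m[2],1))
E
```

```text
disc tri [ 613.3780659  -232.05440358   15.28446398]
10
disc [ 615.4 -231.4] [ 616. -231.] [74.9 73.8] 0.2
cross [ 484.7 -334.7] [ 486.1 -334.9] [78.1 77.9] 38.0
bar [ 497.7 -217.8] [ 499.5 -217.9] [39.4 89.4] 83.3
square [ 601.5 -348.2] [ 602.3 -348. ] [69.6 69.7] 83.5
15
disc [ 613.4 -232. ] [ 614.  -231.6] [74.1 73. ] 0.2
cross [ 484.2 -334.2] [ 485.5 -334.4] [77.3 77. ] 38.0
bar [ 497.1 -218.6] [ 498.9 -218.7] [38.9 88.4] 83.3
square [ 599.7 -347.5] [ 600.5 -347.3] [68.8 68.9] 83.5
20
disc [ 611.5 -232.6] [ 612.1 -232.3] [73.3 72.2] 0.2
cross [ 483.7 -333.7] [ 485.  -333.9] [76.4 76.2] 38.0
bar [ 496.4 -219.4] [ 498.2 -219.4] [38.5 87.4] 83.3
square [ 597.9 -346.9] [ 598.7 -346.7] [68.1 68.1] 83.5
25
disc [ 609.6 -233.3] [ 610.1 -232.9] [72.5 71.4] 0.2
cross [ 483.2 -333.2] [ 484.5 -333.4] [75.6 75.3] 38.0
bar [ 495.8 -220.1] [ 497.5 -220.2] [38.1 86.5] 83.3
square [ 596.1 -346.3] [ 596.9 -346.1] [67.3 67.4] 83.5
```

View pics/z3.png

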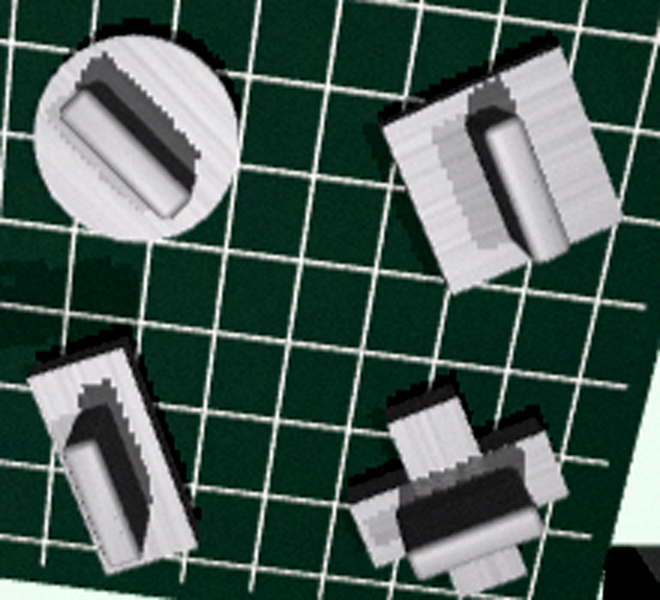

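```bash
python3 - <<'E'
from h import *
im,c=load('pics/w3.npz')
q=lambda p,z: ray(c,p[0]/3+240,p[1]/3+125,z)[:2]
fins=dict(disc=((74,100),(180,207)),square=((500,116),(554,258)),bar=((80,443),(126,568)),cross=((410,565),(540,520)))
base=dict(disc=[(35,138),(239,138),(137,35),(137,241)],square=[(383,125),(557,45),(622,215),(453,293)],bar=[(28,378),(128,345),(197,548),(108,574)],cross=[(423,403),(490,583),(365,535),(554,462)])
for n in fins:
    a,b=[q(p,70) for p in fins[n]]; d=b-a
    B=np.array([q(p,30) for p in base[n]]); 
    print(n,'fin mid',((a+b)/2).round(1),'len',np.linalg.norm(d).round(1),'yaw',np.degrees(np.arctan2(d[1],d[0])).round(1),'| base',B.mean(0).round(1),[float(np.linalg.norm(B[i]-B[j]).round(1)) for i,j in((0,1),(1,2),(2,3),(3,0))],[float(np.degrees(np.arctan2(*(B[j]-B[i])[::-1])).round(1)) for i,j in((0,1),(1,2),(2,3))])
E
```

```text
disc fin mid [500.3  22.6] len 50.0 yaw 43.3 | base [500.2  22. ] [75.5, 52.1, 75.8, 53.4] [89.4, -135.8, -2.2]
square fin mid [513.3 158.3] len 53.2 yaw 23.4 | base [513.6 158.3] [68.4, 68.7, 69.3, 70.2] [114.2, 24.5, -64.6]
bar fin mid [629.9   8.3] len 52.6 yaw 16.1 | base [629.7   8.5] [42.0, 90.9, 38.9, 90.1] [108.2, 15.8, -72.8]
cross fin mid [646.  146.1] len 51.0 yaw 110.7 | base [645.6 146.5] [85.1, 56.8, 81.7, 59.3] [20.8, -113.2, 112.6]
```

>>> {"name": "drive_tool", "arguments": {
  "steps": "0.0236 0.0594 -0.03 0 0 0.056 0;0.0236 0.0594 -0.03 0 0 0.056 0;0.0236 0.0594 -0.04 0 0 0.056 0;0.0236 0.0594 -0.04 0 0 0.056 0;0.0236 0.0594 -0.04 0 0 0.056 0"
}}

```text
t: 9.05
tcp_pos: [570.2, -139.7, 260.8]
tcp_rot: [180.0, 0.1, -172.1]
contact_force: [0.8, -0.9, -1.0]
opening: 85.5
grip_force: 0.0
```

>>> {"name": "drive_tool", "arguments": {
  "steps": "0.0236 0.0594 -0.04 0 0 0.056 0.4;0.0236 0.0594 -0.04 0 0 0.056 0.4;0.0236 0.0594 -0.04 0 0 0.056 0.4;0.0236 0.0594 -0.05 0 0 0.056 0.4;0.0236 0.0594 -0.05 0 0 0.056 0.4"
}}

```text
t: 9.47
tcp_pos: [629.1, 9.1, 150.8]
tcp_rot: [180.0, 0.1, -163.7]
contact_force: [-0.3, -0.3, 0.4]
opening: 52.0
grip_force: 0.0
```

>>> {"name": "drive_tool", "arguments": {
  "steps": "0 0 0 0 0 0 0.4;0 0 0 0 0 0 0.4;0 0 0 0 0 0 0.4"
}}

```text
t: 9.72
tcp_pos: [628.3, 6.2, 151.3]
tcp_rot: [-180.0, -0.0, -163.9]
contact_force: [-0.4, -1.3, 0.5]
opening: 50.9
grip_force: 0.0
```

```bash
python3 - <<'E'
from h import *
s=get_state(); print(s['tcp_pos'],s['tcp_rot'])
im,c=shot('wrist','pics/w5.png')
for n,p in dict(bar=(629.8,8.4,70),).items(): print(n,proj(c,p))
im,c=shot('top','pics/top1.png')
E
```

```text
[628.31751301   6.17457398 151.32774853] [-1.79991045e+02 -2.68618168e-02 -1.63874540e+02]
bar [328.39533986 266.17910037]
```

View pics/w5.png

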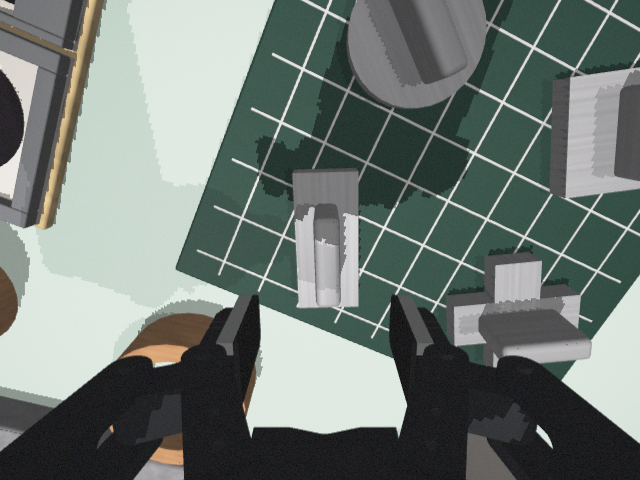

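The fin is at (327,255), as predicted and centred between the fingers. I'll descend, grip and lift.

>>> {"name": "drive_tool", "arguments": {
  "steps": "0.002 0.003 -0.05 0 0 0 0.4;0 0 -0.05 0 0 0 0.4;0 0 -0.05 0 0 0 0.4;0 0 -0.028 0 0 0 0.4;0 0 0 0 0 0 0.4",
  "squeeze": 60
}}

```text
t: 10.23
tcp_pos: [627.6, 5.4, 60.4]
tcp_rot: [180.0, -0.3, -164.1]
contact_force: [-0.1, 0.2, 0.3]
opening: 51.2
grip_force: 0.0
```

>>> {"name": "drive_tool", "arguments": {
  "steps": "0 0 0 0 0 0 1;0 0 0 0 0 0 1;0 0 0 0 0 0 1;0 0 0 0 0 0 1;0 0 0 0 0 0 1"
}}

```text
t: 10.65
tcp_pos: [630.8, 6.9, 64.0]
tcp_rot: [-180.0, 0.2, -164.0]
contact_force: [0.0, 1.3, 6.9]
opening: 13.3
grip_force: 59.6
```

>>> {"name": "drive_tool", "arguments": {
  "steps": "0 0 0.03 0 0 0 1;0 0 0.05 0 0 0 1;0 0 0.04 0 0 0 1;0 0 0 0 0 0 1;0 0 0 0 0 0 1"
}}

```text
t: 11.07
tcp_pos: [630.1, 6.8, 123.1]
tcp_rot: [-180.0, 0.1, -164.0]
contact_force: [-0.1, -0.5, -3.3]
opening: 13.2
grip_force: 58.8
```

>>> {"name": "drive_tool", "arguments": {
  "steps": "-0.033 -0.0563 0 0 0 -0.094 1;-0.033 -0.0563 0 0 0 -0.094 1;-0.033 -0.0563 0 0 0 -0.094 1;-0.033 -0.0563 0 0 0 -0.094 1;-0.033 -0.0563 0 0 0 -0.094 1"
}}

```text
t: 11.48
tcp_pos: [544.8, -134.6, 120.6]
tcp_rot: [180.0, -0.2, -178.2]
contact_force: [0.4, -0.6, -3.3]
opening: 12.9
grip_force: 58.8
```

>>> {"name": "drive_tool", "arguments": {
  "steps": "-0.033 -0.0563 0 0 0 -0.094 1;-0.033 -0.0563 -0.01 0 0 -0.094 1;-0.032 -0.0563 -0.01 0 0 -0.094 1;0 0 0 0 0 0 1;0 0 0 0 0 0 1"
}}

```text
t: 11.9
tcp_pos: [495.0, -220.6, 110.8]
tcp_rot: [-180.0, -0.2, 173.1]
contact_force: [0.3, 0.5, -3.3]
opening: 12.9
grip_force: 59.1
```

>>> {"name": "drive_tool", "arguments": {
  "steps": "0 0 0 0 0 0 1;0 0 0 0 0 0 1;0 0 0 0 0 0 1"
}}

```text
t: 12.15
tcp_pos: [498.9, -216.7, 111.9]
tcp_rot: [179.9, -0.0, 173.6]
contact_force: [0.0, 0.1, -3.2]
opening: 13.3
grip_force: 59.1
```

```bash
python3 - <<'E'
from h import *
s=[get_state() for _ in range(3)]
for q in s: print(q['tcp_pos'],q['tcp_rot'])
im,c=shot('wrist','pics/w6.png')
print(proj(c,[498.6,-218.4,12]))
E
```

```text
[ 498.91714145 -216.71397582  111.89213964] [ 1.79943780e+02 -1.04949642e-02  1.73633472e+02]
[ 498.91714145 -216.71397582  111.89213964] [ 1.79943780e+02 -1.04949642e-02  1.73633472e+02]
[ 498.91714145 -216.71397582  111.89213964] [ 1.79943780e+02 -1.04949642e-02  1.73633472e+02]
[322.09649517 251.08429556]
```

View pics/w6.png

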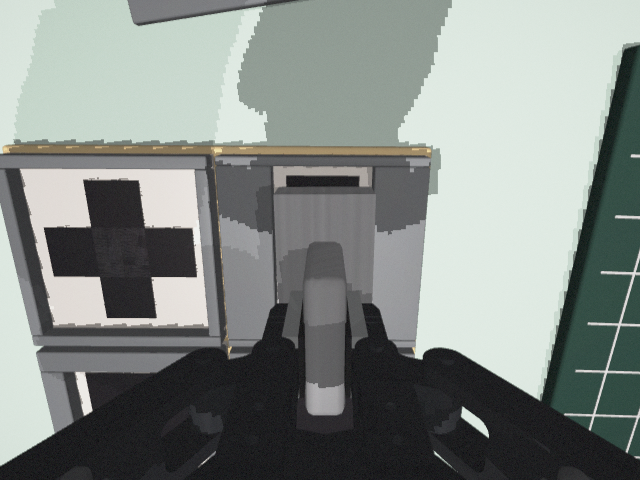

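w6 shows the bar centred over its pocket: bar mid column 325, pocket mid 323. I'll lower it.

>>> {"name": "drive_tool", "arguments": {
  "steps": "0 0 -0.03 0 0 0 1;0 0 -0.03 0 0 0 1;0 0 -0.02 0 0 0 1;0 0 -0.01 0 0 0 1;0 0 0 0 0 0 1"
}}

```text
t: 12.62
tcp_pos: [498.1, -217.5, 66.7]
tcp_rot: [179.9, -0.1, 173.5]
contact_force: [-0.5, 0.4, -3.3]
opening: 13.0
grip_force: 59.3
```

>>> {"name": "drive_tool", "arguments": {
  "steps": "0 0 -0.004 0 0 0 1;0 0 0 0 0 0 1;0 0 0 0 0 0 1"
}}

```text
t: 12.87
tcp_pos: [498.6, -218.3, 66.0]
tcp_rot: [180.0, 0.1, 173.5]
contact_force: [-1.2, 1.2, 2.2]
opening: 13.0
grip_force: 60.1
```

>>> {"name": "drive_tool", "arguments": {
  "steps": "0 0 -0.004 0 0 0 1;0 0 0 0 0 0 1;0 0 0 0 0 0 1"
}}

```text
t: 13.12
tcp_pos: [498.5, -218.4, 65.8]
tcp_rot: [179.9, 0.1, 173.4]
contact_force: [-3.8, 2.0, 20.3]
opening: 13.0
grip_force: 62.8
```

>>> {"name": "drive_tool", "arguments": {
  "steps": "0 0 0.003 0 0 0 0.4;0 0 0 0 0 0 0.4;0 0 0 0 0 0 0.4;0 0 0 0 0 0 0.4;0 0 0.04 0 0 0 0.4"
}}

```text
t: 13.53
tcp_pos: [496.2, -217.6, 82.3]
tcp_rot: [179.9, -0.3, 173.5]
contact_force: [0.4, -0.0, 0.4]
opening: 50.7
grip_force: 0.0
```

>>> {"name": "drive_tool", "arguments": {
  "steps": "0 0 0.06 0 0 0 0.4;0 0 0.05 0 0 0 0.4;0 0.06 0.02 0 0 0.207 0.4;0 0.06 0.02 0 0 0.207 0.4;0 0.06 0.02 0 0 0.207 0.4"
}}

```text
t: 13.95
tcp_pos: [498.1, -128.1, 170.4]
tcp_rot: [-180.0, 0.0, -167.7]
contact_force: [0.1, 0.9, 0.5]
opening: 51.5
grip_force: 0.0
```

>>> {"name": "drive_tool", "arguments": {
  "steps": "0 0.06 0 0 0 0.207 0.4;0 0.06 0 0 0 0.207 0.4;0 0.06 -0.02 0 0 0.207 0.4;0 0.06 -0.02 0 0 0.207 0.4;0.004 0.06 -0.02 0 0 0.207 0.4"
}}

```text
t: 14.37
tcp_pos: [499.6, 22.9, 139.5]
tcp_rot: [-180.0, 0.0, -136.6]
contact_force: [0.3, 0.8, -0.3]
opening: 51.5
grip_force: 0.0
```

>>> {"name": "drive_tool", "arguments": {
  "steps": "0 0 0 0 0 0 0.4;0 0 0 0 0 0 0.4;0 0 0 0 0 0 0.4"
}}

```text
t: 14.62
tcp_pos: [500.0, 20.9, 139.6]
tcp_rot: [-180.0, -0.0, -136.9]
contact_force: [0.1, -0.1, 0.8]
opening: 51.3
grip_force: 0.0
```

```bash
cat >> h.py <<'E'
def tri(c1,p1,c2,p2):
    P=[np.array(q['mtx'])@np.c_[np.array(q['R']),np.array(q['t']).ravel()] for q in(c1,c2)]
    X=cv2.triangulatePoints(P[0],P[1],np.array(p1,float).reshape(2,1),np.array(p2,float).reshape(2,1)).ravel();return X[:3]/X[3]
E
python3 - <<'E'
from h import *
q=get_state(); print(q['tcp_pos'],q['tcp_rot'])
im,c=shot('wrist','pics/w7.png'); print(proj(c,[500.2,22.3,70]),proj(c,[500.2,22.3,30]))
s,cs=shot('scene','pics/s7.png'); s0,_=load('pics/scene0.npz')
d=(np.abs(s.astype(int)-s0).max(2)>40).astype(np.uint8)
n,l,st,ce=cv2.connectedComponentsWithStats(d)
print([(st[i].tolist()) for i in range(1,n) if st[i,4]>60])
print([proj(cs,p).round(0).tolist() for p in([513.5,158.3,70],[645.8,146.3,70],[500,22,70],[498,-218,70])])
a=cv2.cvtColor(np.hstack([im[:, :][::2,::2],s[150:390,170:490]]),cv2.COLOR_RGB2BGR);cv2.imwrite('pics/v7.png',a)
E
```

```text
[499.99097446  20.93325464 139.58280716] [-1.79990783e+02 -4.64366309e-02 -1.36927225e+02]
[326.7216331  272.98510875] [326.37789373 248.62565205]
[[255, 0, 23, 13, 220], [296, 1, 70, 230, 8278], [536, 0, 31, 20, 335], [293, 15, 13, 33, 269], [528, 20, 38, 50, 842], [292, 57, 7, 30, 138], [360, 89, 162, 40, 2566], [465, 216, 15, 13, 78], [239, 262, 18, 25, 303], [333, 275, 11, 11, 65], [346, 274, 13, 12, 65], [355, 294, 14, 10, 75]]
[[390.0, 226.0], [408.0, 267.0], [338.0, 236.0], [245.0, 261.0]]
```

View pics/v7.png

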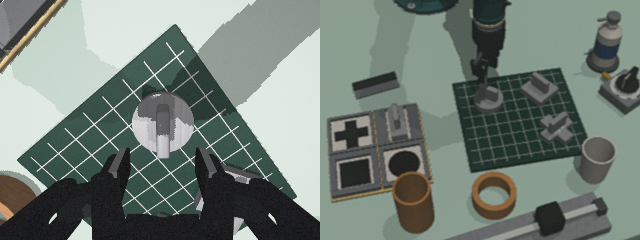

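v7 shows the bar seated in its slot, the square and cross unmoved, and the disc fin centred between the fingers.

>>> {"name": "drive_tool", "arguments": {
  "steps": "0 0.002 -0.05 0 0 0 0.4;0 0 -0.05 0 0 0 0.4;0 0 -0.04 0 0 0 0.4;0 0 -0.016 0 0 0 0.4;0 0 0 0 0 0 0.4"
}}

```text
t: 15.13
tcp_pos: [499.1, 21.2, 60.5]
tcp_rot: [179.9, -0.2, -137.0]
contact_force: [0.4, 0.1, -0.0]
opening: 51.3
grip_force: 0.0
```

>>> {"name": "drive_tool", "arguments": {
  "steps": "0 0 0 0 0 0 1;0 0 0 0 0 0 1;0 0 0 0 0 0 1;0 0 0 0 0 0 1;0 0 0 0 0 0 1"
}}

```text
t: 15.55
tcp_pos: [501.0, 22.3, 63.1]
tcp_rot: [-179.9, 0.1, -136.9]
contact_force: [-0.6, -1.2, 7.5]
opening: 13.5
grip_force: 59.7
```

>>> {"name": "drive_tool", "arguments": {
  "steps": "0 0 0.03 0 0 0 1;0 0 0.05 0 0 0 1;0 0 0.05 0 0 0 1;0 0 0 0 0 0 1;0 0 0 0 0 0 1"
}}

```text
t: 15.97
tcp_pos: [500.7, 22.8, 127.9]
tcp_rot: [-179.9, 0.1, -136.9]
contact_force: [-0.1, 0.2, -3.6]
opening: 13.2
grip_force: 59.1
```

>>> {"name": "drive_tool", "arguments": {
  "steps": "0.0285 -0.0636 0.004 0 0 -0.208 1;0.0285 -0.0636 0 0 0 -0.208 1;0.0285 -0.0636 0 0 0 -0.208 1;0.0285 -0.0636 0 0 0 -0.208 1;0.0285 -0.0636 0 0 0 -0.208 1"
}}

```text
t: 16.38
tcp_pos: [570.4, -137.5, 127.0]
tcp_rot: [179.9, -0.2, -168.4]
contact_force: [0.7, 0.2, -3.7]
opening: 13.1
grip_force: 59.4
```

>>> {"name": "drive_tool", "arguments": {
  "steps": "0.0285 -0.0636 0 0 0 -0.208 1;0.0285 -0.0636 -0.01 0 0 -0.208 1;0.0285 -0.0636 -0.01 0 0 -0.208 1;0 0 0 0 0 0 1;0 0 0 0 0 0 1"
}}

```text
t: 16.8
tcp_pos: [612.9, -234.7, 116.5]
tcp_rot: [-179.9, -0.2, 173.0]
contact_force: [-0.2, -0.2, -3.6]
opening: 13.7
grip_force: 59.6
```

>>> {"name": "drive_tool", "arguments": {
  "steps": "0 0 0 0 0 0 1;0 0 0 0 0 0 1;0 0 0 0 0 0 1"
}}

```text
t: 17.05
tcp_pos: [613.4, -229.7, 118.0]
tcp_rot: [179.9, -0.1, 173.4]
contact_force: [-0.3, -0.5, -2.8]
opening: 13.1
grip_force: 59.6
```

>>> {"name": "drive_tool", "arguments": {
  "steps": "0.001 -0.002 -0.035 0 0 0 1;0 0 -0.03 0 0 0 1;0 0 -0.023 0 0 0 1;0 0 -0.01 0 0 0 1;0 0 0 0 0 0 1"
}}

```text
t: 17.47
tcp_pos: [613.5, -231.6, 68.4]
tcp_rot: [179.9, -0.2, 173.3]
contact_force: [0.1, 0.1, -3.4]
opening: 13.0
grip_force: 59.7
```

>>> {"name": "drive_tool", "arguments": {
  "steps": "0 0 -0.004 0 0 0 1;0 0 -0.004 0 0 0 1;0 0 0 0 0 0 1;0 0 0 0 0 0 1"
}}

```text
t: 17.8
tcp_pos: [614.9, -233.0, 66.3]
tcp_rot: [-180.0, 0.0, 173.2]
contact_force: [0.1, 0.5, -3.6]
opening: 12.9
grip_force: 59.7
```

>>> {"name": "drive_tool", "arguments": {
  "steps": "0 0 -0.003 0 0 0 1;0 0 0 0 0 0 1;0 0 0 0 0 0 1"
}}

```text
t: 18.05
tcp_pos: [615.1, -233.1, 65.2]
tcp_rot: [-180.0, 0.1, 173.2]
contact_force: [-0.6, 0.6, 2.8]
opening: 13.0
grip_force: 60.4
```

>>> {"name": "drive_tool", "arguments": {
  "steps": "0 0 -0.003 0 0 0 1;0 0 0 0 0 0 1;0 0 0 0 0 0 1"
}}

```text
t: 18.3
tcp_pos: [615.1, -233.1, 65.1]
tcp_rot: [180.0, 0.1, 173.2]
contact_force: [-2.6, 1.6, 13.0]
opening: 13.3
grip_force: 62.0
```

>>> {"name": "drive_tool", "arguments": {
  "steps": "0 0 0.003 0 0 0 0.4;0 0 0 0 0 0 0.4;0 0 0 0 0 0 0.4;0 0 0 0 0 0 0.4;0 0 0.04 0 0 0 0.4"
}}

```text
t: 18.72
tcp_pos: [612.1, -231.6, 80.9]
tcp_rot: [179.9, -0.4, 173.2]
contact_force: [-0.3, -0.1, -1.0]
opening: 51.4
grip_force: 0.0
```

>>> {"name": "drive_tool", "arguments": {
  "steps": "0 0 0.07 0 0 0 0.4;0 0 0.06 0 0 0 0.4;-0.0203 0.0782 0.01 0 0 0.1033 0.4;-0.0203 0.0782 0 0 0 0.1033 0.4;-0.0203 0.0782 0 0 0 0.1033 0.4"
}}

```text
t: 19.13
tcp_pos: [584.4, -115.3, 155.2]
tcp_rot: [-180.0, 0.1, -177.5]
contact_force: [0.2, 1.4, -0.5]
opening: 51.5
grip_force: 0.0
```

>>> {"name": "drive_tool", "arguments": {
  "steps": "-0.0203 0.0782 0 0 0 0.1033 0.4;-0.0203 0.0782 0 0 0 0.1033 0.4;-0.0203 0.0782 0 0 0 0.1033 0.4;-0.0203 0.0782 0 0 0 0.1033 0.4;-0.0203 0.0782 0 0 0 0.1033 0.4"
}}

```text
t: 19.55
tcp_pos: [532.7, 81.6, 154.2]
tcp_rot: [-180.0, 0.0, -161.9]
contact_force: [1.5, 1.0, 0.2]
opening: 51.2
grip_force: 0.0
```

>>> {"name": "drive_tool", "arguments": {
  "steps": "-0.0203 0.0782 0 0 0 0.1033 0.4;-0.0203 0.0782 0 0 0 0.1033 0.4;0 0 -0.02 0 0 0 0.4;0 0 0 0 0 0 0.4;0 0 0 0 0 0 0.4"
}}

```text
t: 19.97
tcp_pos: [512.8, 157.8, 143.8]
tcp_rot: [-180.0, -0.1, -155.8]
contact_force: [0.0, -0.1, 0.1]
opening: 51.4
grip_force: 0.0
```

>>> {"name": "drive_tool", "arguments": {
  "steps": "0 0 0 0 0 0 0.4;0 0 0 0 0 0 0.4"
}}

```text
t: 20.13
tcp_pos: [513.8, 156.0, 144.5]
tcp_rot: [-179.9, 0.0, -156.0]
contact_force: [-0.6, -0.6, -0.9]
opening: 51.5
grip_force: 0.0
```

```bash
cat > chk.py <<'E'
# compare scene camera with its first picture: changed patches and where the weights project
import sys
from h import *
q=get_state(); print(q['tcp_pos'].round(1),q['tcp_rot'].round(1))
shot('wrist',f'pics/w{sys.argv[1]}.png')
s,cs=shot('scene',f'pics/s{sys.argv[1]}.png'); s0,_=load('pics/scene0.npz')
d=(np.abs(s.astype(int)-s0).max(2)>40).astype(np.uint8)
n,l,st,ce=cv2.connectedComponentsWithStats(d)
print([st[i].tolist() for i in range(1,n) if st[i,4]>50 and st[i,1]+st[i,3]>180])
for k,p in dict(sq=[513.5,158.3,40],cr=[645.8,146.3,40],disc=[500,22,40],bar=[630,8,40],kn=[593,368,78]).items(): print(k,proj(cs,p).round(0))
E
python3 chk.py 8
```

```text
[513.8 156.  144.5] [-179.9    0.  -156. ]
[[345, 0, 87, 224, 8310], [465, 216, 15, 13, 76], [481, 216, 8, 11, 56], [329, 235, 20, 7, 71], [323, 243, 30, 17, 232], [239, 261, 18, 27, 320], [343, 271, 16, 16, 80], [333, 275, 19, 21, 128], [351, 294, 18, 10, 81], [239, 301, 30, 24, 503]]
sq [389. 234.]
cr [406. 274.]
disc [338. 244.]
bar [351. 285.]
kn [480. 226.]
```

>>> {"name": "drive_tool", "arguments": {
  "steps": "0 0.003 -0.06 0 0 0 0.4;0 0 -0.05 0 0 0 0.4;0 0 -0.04 0 0 0 0.4;0 0 -0.014 0 0 0 0.4;0 0 0 0 0 0 0.4"
}}

```text
t: 20.65
tcp_pos: [512.4, 158.5, 61.0]
tcp_rot: [180.0, -0.2, -155.9]
contact_force: [0.4, -0.9, -0.3]
opening: 51.4
grip_force: 0.0
```

>>> {"name": "drive_tool", "arguments": {
  "steps": "0 0 0 0 0 0 1;0 0 0 0 0 0 1;0 0 0 0 0 0 1;0 0 0 0 0 0 1;0 0 0 0 0 0 1"
}}

```text
t: 21.07
tcp_pos: [514.2, 159.7, 63.7]
tcp_rot: [-180.0, 0.2, -155.8]
contact_force: [1.0, -0.8, 6.8]
opening: 12.9
grip_force: 59.5
```

>>> {"name": "drive_tool", "arguments": {
  "steps": "0 0 0.03 0 0 0 1;0 0 0.06 0 0 0 1;0 0 0.07 0 0 0 1;0 0 0 0 0 0 1;0 0 0 0 0 0 1"
}}

```text
t: 21.48
tcp_pos: [514.1, 160.3, 144.1]
tcp_rot: [-180.0, 0.3, -155.8]
contact_force: [0.3, -0.7, -3.2]
opening: 13.5
grip_force: 59.0
```

>>> {"name": "drive_tool", "arguments": {
  "steps": "0.0134 -0.078 0.01 0 0 -0.079 1;0.0134 -0.078 0 0 0 -0.079 1;0.0134 -0.078 0 0 0 -0.079 1;0.0134 -0.078 0 0 0 -0.079 1;0.0134 -0.078 0 0 0 -0.079 1"
}}

```text
t: 21.9
tcp_pos: [545.1, -36.7, 145.8]
tcp_rot: [179.9, -0.2, -167.7]
contact_force: [0.5, -0.4, -2.5]
opening: 13.3
grip_force: 59.3
```

>>> {"name": "drive_tool", "arguments": {
  "steps": "0.0134 -0.078 0 0 0 -0.079 1;0.0134 -0.078 0 0 0 -0.079 1;0.0134 -0.078 0 0 0 -0.079 1;0.0134 -0.078 0 0 0 -0.079 1;0.0134 -0.078 0 0 0 -0.079 1"
}}

```text
t: 22.32
tcp_pos: [578.6, -231.4, 145.2]
tcp_rot: [179.9, -0.2, -179.6]
contact_force: [-0.2, 0.9, -3.2]
opening: 13.0
grip_force: 59.3
```

>>> {"name": "drive_tool", "arguments": {
  "steps": "0.0134 -0.078 0 0 0 -0.079 1;0.0134 -0.078 0 0 0 -0.079 1;0.0134 -0.078 0 0 0 -0.079 1;0 0 0 0 0 0 1;0 0 0 0 0 0 1"
}}

```text
t: 22.73
tcp_pos: [597.9, -351.2, 145.3]
tcp_rot: [-179.9, -0.2, 173.1]
contact_force: [-0.1, 1.7, -3.0]
opening: 12.9
grip_force: 59.6
```

>>> {"name": "drive_tool", "arguments": {
  "steps": "0 0 -0.02 0 0 0 1;0 0 -0.02 0 0 0 1;0 0 0 0 0 0 1;0 0 0 0 0 0 1;0 0 0 0 0 0 1"
}}

```text
t: 23.15
tcp_pos: [600.3, -345.9, 126.7]
tcp_rot: [180.0, -0.1, 173.5]
contact_force: [0.5, -1.5, -2.7]
opening: 13.2
grip_force: 59.7
```

>>> {"name": "drive_tool", "arguments": {
  "steps": "0.001 -0.003 -0.045 0 0 0 1;0 0 -0.04 0 0 0 1;0 0 -0.025 0 0 0 1;0 0 -0.009 0 0 0 1;0 0 0 0 0 0 1"
}}

```text
t: 23.57
tcp_pos: [600.4, -348.3, 67.3]
tcp_rot: [180.0, -0.1, 173.4]
contact_force: [-0.5, 0.0, -3.0]
opening: 13.1
grip_force: 59.7
```

>>> {"name": "drive_tool", "arguments": {
  "steps": "0 0 -0.003 0 0 0 1;0 0 0 0 0 0 1;0 0 0 0 0 0 1"
}}

```text
t: 23.82
tcp_pos: [601.2, -349.2, 67.2]
tcp_rot: [-180.0, 0.1, 173.4]
contact_force: [-0.4, 0.2, -3.6]
opening: 13.1
grip_force: 59.7
```

>>> {"name": "drive_tool", "arguments": {
  "steps": "0 0 -0.003 0 0 0 1;0 0 0 0 0 0 1;0 0 0 0 0 0 1"
}}

```text
t: 24.07
tcp_pos: [601.3, -349.3, 65.8]
tcp_rot: [-180.0, 0.1, 173.4]
contact_force: [-0.5, 0.9, 1.7]
opening: 12.9
grip_force: 60.2
```

>>> {"name": "drive_tool", "arguments": {
  "steps": "0 0 -0.001 0 0 0 0.4;0 0 0 0 0 0 0.4;0 0 0 0 0 0 0.4;0 0 0 0 0 0 0.4;0 0 0.05 0 0 0 0.4"
}}

```text
t: 24.48
tcp_pos: [597.8, -346.7, 85.0]
tcp_rot: [179.8, -0.5, 173.4]
contact_force: [-0.5, 1.3, -0.1]
opening: 51.1
grip_force: 0.0
```

>>> {"name": "drive_tool", "arguments": {
  "steps": "0 0 0.07 0 0 0 0.4;0 0 0.07 0 0 0 0.4;0.0069 0.0762 0.01 0 0 -0.16 0.4;0.0069 0.0762 0 0 0 -0.16 0.4;0.0069 0.0762 0 0 0 -0.16 0.4"
}}

```text
t: 24.9
tcp_pos: [611.6, -234.7, 165.9]
tcp_rot: [180.0, 0.2, 158.6]
contact_force: [0.5, 0.6, -0.6]
opening: 51.2
grip_force: 0.0
```

>>> {"name": "drive_tool", "arguments": {
  "steps": "0.0069 0.0762 0 0 0 -0.16 0.4;0.0069 0.0762 0 0 0 -0.16 0.4;0.0069 0.0762 0 0 0 -0.16 0.4;0.0069 0.0762 0 0 0 -0.16 0.4;0.0069 0.0762 0 0 0 -0.16 0.4"
}}

```text
t: 25.32
tcp_pos: [628.3, -42.1, 164.4]
tcp_rot: [180.0, 0.0, 134.8]
contact_force: [0.2, 0.3, 0.2]
opening: 51.3
grip_force: 0.0
```

>>> {"name": "drive_tool", "arguments": {
  "steps": "0.0069 0.0762 0 0 0 -0.16 0.4;0.0069 0.0762 0 0 0 -0.16 0.4;0.0069 0.0762 0 0 0 -0.16 0.4;0.0069 0.0762 0 0 0 -0.16 0.4;0.0069 0.0762 0 0 0 -0.16 0.4"
}}

```text
t: 25.73
tcp_pos: [645.4, 148.7, 164.3]
tcp_rot: [180.0, -0.0, 110.8]
contact_force: [0.3, -0.4, 0.5]
opening: 51.2
grip_force: 0.0
```

>>> {"name": "drive_tool", "arguments": {
  "steps": "0 0 0 0 0 0 0.4;0 0 0 0 0 0 0.4;0 0 0 0 0 0 0.4;0 0 0 0 0 0 0.4"
}}

```text
t: 26.07
tcp_pos: [645.5, 144.3, 164.5]
tcp_rot: [-180.0, 0.1, 110.9]
contact_force: [-0.6, 0.0, 0.3]
opening: 51.4
grip_force: 0.0
```

```bash
python3 chk.py 9; python3 -c "
from h import *
im,c=load('pics/w9.npz');print(proj(c,[645.8,146.3,70]),proj(c,[645.8,146.3,30]))
cv2.imwrite('pics/v9.png',cv2.cvtColor(np.hstack([im[::2,::2],load('pics/s9.npz')[0][150:390,170:490]]),cv2.COLOR_RGB2BGR))"
```

```text
[645.5 144.3 164.5] [-1.800e+02  1.000e-01  1.109e+02]
[[367, 35, 90, 219, 8968], [465, 216, 15, 13, 78], [481, 216, 8, 11, 55], [373, 221, 36, 32, 475], [329, 233, 20, 9, 77], [323, 243, 29, 17, 225], [239, 261, 18, 27, 326], [343, 271, 16, 16, 83], [333, 275, 19, 21, 129], [350, 287, 19, 17, 123], [239, 301, 30, 24, 508], [189, 308, 30, 31, 570]]
sq [389. 234.]
cr [406. 274.]
disc [338. 244.]
bar [351. 285.]
kn [480. 226.]
[326.44090246 250.50845459] [326.18297689 231.38231018]
```

View pics/v9.png

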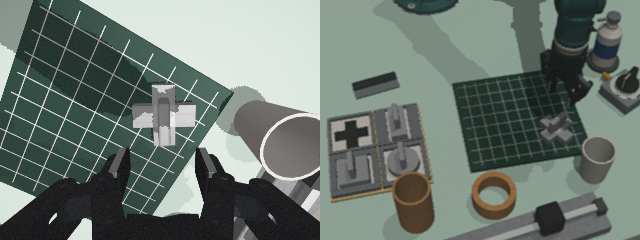

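All three placed weights look seated in v9, and the cross fin is at (326,230), centred between the fingers.

>>> {"name": "drive_tool", "arguments": {
  "steps": "0 0.003 -0.06 0 0 0 0.4;0 0 -0.06 0 0 0 0.4;0 0 -0.05 0 0 0 0.4;0 0 -0.034 0 0 0 0.4;0 0 0 0 0 0 0.4"
}}

```text
t: 26.58
tcp_pos: [642.9, 146.1, 58.8]
tcp_rot: [-179.6, -0.1, 110.9]
contact_force: [-0.3, -0.5, -0.5]
opening: 51.5
grip_force: 0.0
```

>>> {"name": "drive_tool", "arguments": {
  "steps": "0 0 0 0 0 0 1;0 0 0 0 0 0 1;0 0 0 0 0 0 1;0 0 0 0 0 0 1;0 0 0 0 0 0 1"
}}

```text
t: 27.0
tcp_pos: [647.1, 147.5, 64.2]
tcp_rot: [179.8, 0.1, 111.0]
contact_force: [0.4, -1.1, 5.1]
opening: 13.3
grip_force: 61.3
```

>>> {"name": "drive_tool", "arguments": {
  "steps": "0 0 0.03 0 0 0 1;0 0 0.06 0 0 0 1;0 0 0.07 0 0 0 1;0 0 0.02 0 0 0 1;0 0 0 0 0 0 1"
}}

```text
t: 27.42
tcp_pos: [647.6, 148.2, 156.0]
tcp_rot: [179.6, 0.1, 111.0]
contact_force: [0.7, -0.4, -3.6]
opening: 12.9
grip_force: 60.2
```

>>> {"name": "drive_tool", "arguments": {
  "steps": "-0.025 -0.0743 0 0 0 -0.071 1;-0.025 -0.0743 0 0 0 -0.071 1;-0.025 -0.0743 0 0 0 -0.071 1;-0.025 -0.0743 0 0 0 -0.071 1;-0.025 -0.0743 0 0 0 -0.071 1"
}}

```text
t: 27.83
tcp_pos: [580.6, -38.4, 150.7]
tcp_rot: [-179.8, -0.1, 100.3]
contact_force: [1.2, -0.8, -3.5]
opening: 13.0
grip_force: 60.2
```

>>> {"name": "drive_tool", "arguments": {
  "steps": "-0.025 -0.0743 0 0 0 -0.071 1;-0.025 -0.0743 0 0 0 -0.071 1;-0.025 -0.0743 0 0 0 -0.071 1;-0.025 -0.0743 0 0 0 -0.071 1;-0.025 -0.0743 0 0 0 -0.071 1"
}}

```text
t: 28.25
tcp_pos: [518.5, -223.9, 150.7]
tcp_rot: [-179.8, -0.1, 89.6]
contact_force: [1.2, -0.7, -3.6]
opening: 13.1
grip_force: 60.2
```

>>> {"name": "drive_tool", "arguments": {
  "steps": "-0.025 -0.0743 0 0 0 -0.071 1;-0.025 -0.0743 0 0 0 -0.071 1;-0.025 -0.0743 0 0 0 -0.071 1;0 0 0 0 0 0 1;0 0 0 0 0 0 1"
}}

```text
t: 28.67
tcp_pos: [480.2, -337.7, 151.4]
tcp_rot: [-179.9, 0.1, 82.9]
contact_force: [-0.1, 1.1, -4.1]
opening: 13.3
grip_force: 60.1
```

>>> {"name": "drive_tool", "arguments": {
  "steps": "0 0 -0.03 0 0 0 1;0 0 -0.03 0 0 0 1;0 0 0 0 0 0 1;0 0 0 0 0 0 1;0 0 0 0 0 0 1"
}}

```text
t: 29.08
tcp_pos: [483.3, -333.9, 122.0]
tcp_rot: [-180.0, -0.0, 83.4]
contact_force: [0.8, -0.3, -3.3]
opening: 13.2
grip_force: 59.9
```

>>> {"name": "drive_tool", "arguments": {
  "steps": "0.003 -0.001 -0.045 0 0 0 1;0 0 -0.035 0 0 0 1;0 0 -0.02 0 0 0 1;0 0 -0.009 0 0 0 1;0 0 0 0 0 0 1"
}}

```text
t: 29.5
tcp_pos: [484.4, -335.1, 67.4]
tcp_rot: [-179.9, -0.0, 83.3]
contact_force: [-0.4, -1.0, -3.4]
opening: 13.3
grip_force: 59.9
```

>>> {"name": "drive_tool", "arguments": {
  "steps": "0 0 -0.003 0 0 0 1;0 0 0 0 0 0 1;0 0 0 0 0 0 1"
}}

```text
t: 29.75
tcp_pos: [484.9, -335.9, 67.1]
tcp_rot: [179.9, 0.0, 83.3]
contact_force: [0.0, 0.5, -4.6]
opening: 13.0
grip_force: 59.9
```

>>> {"name": "drive_tool", "arguments": {
  "steps": "0 0 -0.003 0 0 0 1;0 0 0 0 0 0 1;0 0 0 0 0 0 1"
}}

```text
t: 30.0
tcp_pos: [485.1, -336.0, 66.2]
tcp_rot: [179.9, 0.0, 83.3]
contact_force: [-0.9, 1.0, 5.8]
opening: 13.4
grip_force: 61.4
```

>>> {"name": "drive_tool", "arguments": {
  "steps": "0 0 0 0 0 0 0.4;0 0 0 0 0 0 0.4;0 0 0 0 0 0 0.4;0 0 0 0 0 0 0.4;0 0 0.05 0 0 0 0.4"
}}

```text
t: 30.42
tcp_pos: [482.7, -333.5, 86.7]
tcp_rot: [-179.6, -0.2, 83.3]
contact_force: [0.3, 1.0, 0.4]
opening: 51.1
grip_force: 0.0
```

>>> {"name": "drive_tool", "arguments": {
  "steps": "0 0 0.08 0 0 0 0.4;0 0 0.08 0 0 0 0.4;0 0 0.08 0 0 0 0.4;0 0 0.08 0 0 0 0.4;0 0 0.06 0 0 0 1"
}}

```text
t: 30.83
tcp_pos: [484.7, -336.3, 283.0]
tcp_rot: [179.9, 0.1, 83.3]
contact_force: [0.7, -0.2, 0.8]
opening: 40.4
grip_force: 0.0
```

>>> {"name": "drive_tool", "arguments": {
  "steps": "-0.0025 0.082 0 0 0 0.072 1;-0.0025 0.082 0 0 0 0.072 1;-0.0025 0.082 0 0 0 0.072 1;-0.0025 0.082 0 0 0 0.072 1;-0.0025 0.082 0 0 0 0.072 1"
}}

```text
t: 31.25
tcp_pos: [477.7, -128.7, 279.8]
tcp_rot: [180.0, -0.0, 94.2]
contact_force: [0.0, 1.0, 0.3]
opening: 0.5
grip_force: 0.0
```

>>> {"name": "drive_tool", "arguments": {
  "steps": "-0.0025 0.082 0 0 0 0.072 1;-0.0025 0.082 0 0 0 0.072 1;-0.0025 0.082 0 0 0 0.072 1;-0.0025 0.082 0 0 0 0.072 1;-0.0025 0.082 0 0 0 0.072 1"
}}

```text
t: 31.67
tcp_pos: [471.4, 76.4, 279.9]
tcp_rot: [180.0, -0.0, 105.0]
contact_force: [0.8, -0.6, 0.2]
opening: -0.2
grip_force: 0.0
```

>>> {"name": "drive_tool", "arguments": {
  "steps": "-0.0025 0.082 0 0 0 0.072 1;-0.0025 0.082 0 0 0 0.072 1;-0.0025 0.082 0 0 0 0.072 1;-0.0025 0.082 0 0 0 0.072 1;-0.0025 0.082 0 0 0 0.072 1"
}}

```text
t: 32.08
tcp_pos: [465.1, 281.5, 279.8]
tcp_rot: [180.0, -0.0, 115.8]
contact_force: [1.0, 0.4, -0.5]
opening: 0.2
grip_force: 0.0
```

>>> {"name": "drive_tool", "arguments": {
  "steps": "-0.0025 0.082 0 0 0 0.072 1;-0.0025 0.082 0 0 0 0.072 1;0 0 0 0 0 0 1;0 0 0 0 0 0 1;0 0 0 0 0 0 1"
}}

```text
t: 32.5
tcp_pos: [463.1, 361.0, 279.5]
tcp_rot: [-180.0, 0.1, 120.0]
contact_force: [-0.9, -0.1, -0.5]
opening: 0.1
grip_force: 0.0
```

```bash
python3 - <<'E'
from h import *
q=get_state(); print(q['tcp_pos'].round(1),q['tcp_rot'].round(1))
w,c=shot('wrist','pics/w10.png'); t,ct=shot('top','pics/t10.png'); s,cs=shot('scene','pics/s10.png')
print(proj(c,[464,369,174]))
o=np.zeros((440,800,3),np.uint8)
o[:240,:320]=w[::2,::2]
o[:240,320:]=0
o[:200,330:790]=0
sl=cv2.resize(s[220:360,170:300],None,fx=3,fy=3,interpolation=cv2.INTER_CUBIC); o[:420,330:720]=sl
tl=cv2.resize(t[190:300,340:445],None,fx=1.8,fy=1.8); o[241:241+tl.shape[0],:tl.shape[1]]=tl
cv2.imwrite('pics/v10.png',cv2.cvtColor(o,cv2.COLOR_RGB2BGR))
E
```

```text
[463.1 361.  279.5] [-1.8e+02  1.0e-01  1.2e+02]
[332.97588649 237.03837484]
```

View pics/v10.png

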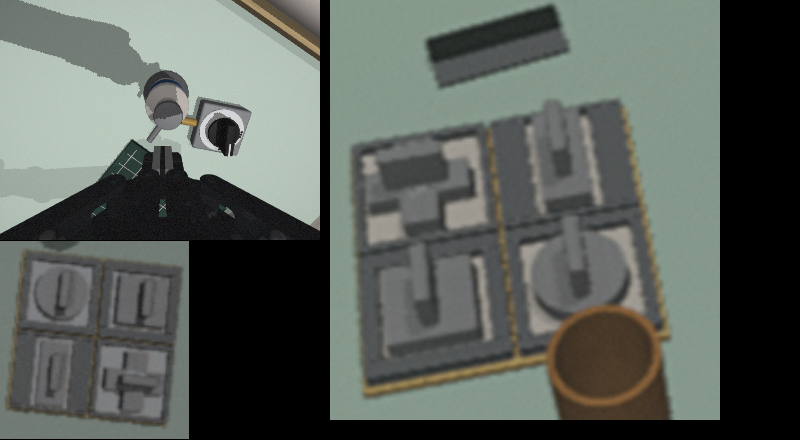

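All four weights sit flat in their own slots in both views. The cap is at about (332,232) in w10 and the knob at about (450,270).

```bash
python3 - <<'E'
from h import *
w,c=load('pics/w10.npz')
g=cv2.medianBlur(cv2.cvtColor(w,cv2.COLOR_RGB2GRAY),3)
print(g[230,292:376:3]);print(g[190:276:3,336])
v=g[228,330]; m=np.zeros((482,642),np.uint8); gg=cv2.blur(g,(3,3)).copy()
_,_,m,r=cv2.floodFill(gg,m,(332,230),255,5,5,4|cv2.FLOODFILL_FIXED_RANGE|(255<<8)); print(r)
p=np.argwhere(m[1:-1,1:-1]==255)[:,::-1].astype(np.float32)
k=cv2.minEnclosingCircle(p); print(k,p.mean(0),len(p)); print(ray(c,*p.mean(0),174),ray(c,*k[0],174))
E
```

```text
[195 156 120 107 106  68  72  72  73  72  73  74  73  74  73  72  73  73
  81  79 131 133 135 129 119 176 176 123]
[127 122  98  92  56  78  77  76  74  73  75  73  74  73  75 128 127 126
 125 124 123 121 121 115 194 195 195 195 195]
(306, 205, 57, 34)
((334.0, 228.0), 28.861839294433594) [332.42624 220.696  ] 1227
[458.64246446 377.4829147  174.        ] [461.69938436 374.11137715 174.        ]
```

```bash
python3 - <<'E'
from h import *
w,c=load('pics/w10.npz');print(ray(c,334,231,174),[np.linalg.norm(ray(c,306,231,174)-ray(c,363,231,174))])
q=get_state();print(q['tcp_pos'])
E
```

```text
[462.63365287 372.52365113 174.        ] [np.float64(33.760907656026134)]
[463.65357369 359.40701768 279.90910782]
```

>>> {"name": "drive_tool", "arguments": {
  "steps": "0 0.025 -0.03 0 0 0 1;0 0 -0.05 0 0 0 1;0 0 -0.05 0 0 0 1;0 0 -0.02 0 0 0 1;0 0 0 0 0 0 1"
}}

```text
t: 33.07
tcp_pos: [462.0, 371.9, 202.7]
tcp_rot: [-179.7, 0.1, 119.9]
contact_force: [-0.2, 0.9, -0.4]
opening: -0.5
grip_force: 0.0
```

>>> {"name": "drive_tool", "arguments": {
  "steps": "0 0 0 0 0 0 1;0 0 -0.008 0 0 0 1;0 0 -0.004 0 0 0 1;0 0 0 0 0 0 1;0 0 0 0 0 0 1"
}}

```text
t: 33.48
tcp_pos: [463.5, 374.2, 199.4]
tcp_rot: [179.9, -0.0, 120.0]
contact_force: [0.8, 0.2, -0.0]
opening: -0.1
grip_force: 0.0
```

>>> {"name": "drive_tool", "arguments": {
  "steps": "0 0 -0.006 0 0 0 1;0 0 -0.006 0 0 0 1;0 0 0 0 0 0 1;0 0 0 0 0 0 1"
}}

```text
t: 33.82
tcp_pos: [463.7, 374.3, 193.4]
tcp_rot: [179.9, -0.0, 120.0]
contact_force: [-1.9, -1.1, 7.1]
opening: -0.1
grip_force: 3.0
```

>>> {"name": "drive_tool", "arguments": {
  "steps": "0 0 -0.006 0 0 0 1;0 0 -0.004 0 0 0 1;0 0 0 0 0 0 1;0 0 0 0 0 0 1"
}}

```text
t: 34.15
tcp_pos: [463.9, 374.4, 190.9]
tcp_rot: [180.0, -0.2, 120.0]
contact_force: [-5.8, -2.8, 21.4]
opening: 0.4
grip_force: 11.1
```

>>> {"name": "drive_tool", "arguments": {
  "steps": "0 0 0.02 0 0 0 1;0 0 0.03 0 0 0 1;0 0 0.03 0 0 0 1;0 0 0.02 0 0 0 1;0.04 -0.003 0 0 0 0 0.4"
}}

```text
t: 34.57
tcp_pos: [480.6, 374.1, 238.9]
tcp_rot: [-179.9, -0.2, 120.2]
contact_force: [-0.6, 0.9, -0.9]
opening: 10.7
grip_force: 0.0
```

>>> {"name": "drive_tool", "arguments": {
  "steps": "0.06 -0.003 0 0 0 0 0.4;0.06 -0.003 0 0 0 0 0.4;0.06 -0.003 0 0 0 0 0.4;0.036 0 0 0 0 0 0.4;0 0 0 0 0 0 0.4"
}}

```text
t: 34.98
tcp_pos: [595.9, 366.4, 237.9]
tcp_rot: [179.8, 0.2, 119.8]
contact_force: [0.2, -0.6, -0.2]
opening: 51.5
grip_force: 0.0
```

>>> {"name": "drive_tool", "arguments": {
  "steps": "0 0 -0.06 0 0 0 0.4;0 0 -0.06 0 0 0 0.4;0 0 0 0 0 0 0.4;0 0 0 0 0 0 0.4;0 0 0 0 0 0 0.4"
}}

```text
t: 35.4
tcp_pos: [591.3, 368.4, 178.7]
tcp_rot: [180.0, 0.0, 120.0]
contact_force: [-0.4, -0.8, 0.0]
opening: 51.2
grip_force: 0.0
```

```bash
python3 - <<'E'
from h import *
q=get_state(); print(q['tcp_pos'].round(1),q['tcp_rot'].round(1))
w,c=shot('wrist','pics/w11.png'); b=proj(c,[592.3,368.5,78]);print(b)
# white line on bar
g=cv2.cvtColor(w,cv2.COLOR_RGB2GRAY); m=(g>150).astype(np.uint8)
x,y=b.astype(int); dark=(g<40)
print([ (r,np.where(dark[r,x-60:x+60])[0][[0,-1]]+x-60) for r in range(y-60,y+60,12) if dark[r,x-60:x+60].any()])
n,l,st,ce=cv2.connectedComponentsWithStats(m); print([(st[i].tolist(),ce[i].round(1).tolist()) for i in range(1,n) if 20<st[i,4]<1500])
E
```

```text
[591.3 368.4 178.7] [180.   0. 120.]
[326.18120421 250.74176321]
[(202, array([297, 352])), (214, array([286, 362])), (226, array([281, 342])), (238, array([279, 338])), (250, array([281, 338])), (262, array([287, 338])), (274, array([301, 338])), (286, array([311, 336])), (298, array([311, 336]))]
[([586, 0, 54, 40, 815], [618.3, 15.1]), ([317, 164, 19, 10, 102], [326.3, 168.5]), ([262, 222, 48, 67, 1004], [280.3, 255.9]), ([0, 289, 181, 156, 738], [93.3, 349.1]), ([244, 402, 37, 24, 72], [263.7, 412.4]), ([99, 426, 13, 16, 24], [104.4, 433.7]), ([536, 426, 16, 21, 110], [543.4, 435.2]), ([466, 433, 50, 47, 1471], [483.9, 460.9]), ([158, 449, 25, 31, 74], [171.0, 462.2])]
```

>>> {"name": "drive_tool", "arguments": {
  "steps": "0.001 0 -0.06 0 0 0 0.4;0 0 -0.06 0 0 0 0.4;0 0 -0.06 0 0 0 0.4;0 0 -0.027 0 0 0 0.4;0 0 0 0 0 0 0.4"
}}

```text
t: 35.87
tcp_pos: [590.8, 368.1, 73.2]
tcp_rot: [-179.8, -0.0, 120.0]
contact_force: [-2.6, -0.0, 4.0]
opening: 51.3
grip_force: 2.0
```

>>> {"name": "drive_tool", "arguments": {
  "steps": "0 0 0 0 0 0 1;0 0 0 0 0 0 1;0 0 0 0 0 0 1;0 0 0 0 0 0 1;0 0 0 0 0 0 1"
}}

```text
t: 36.28
tcp_pos: [592.0, 367.6, 75.7]
tcp_rot: [180.0, 0.0, 120.0]
contact_force: [-2.1, -2.0, 4.6]
opening: 15.2
grip_force: 61.2
```

>>> {"name": "drive_tool", "arguments": {
  "steps": "0 0 -0.006 0 0 0 1;0 0 -0.006 0 0 0 1;0 0 -0.002 0 0 0 1;0 0 0 0 0 0 1;0 0 0 0 0 0 1"
}}

```text
t: 36.7
tcp_pos: [592.1, 367.5, 70.5]
tcp_rot: [180.0, -0.1, 120.0]
contact_force: [-6.3, -2.0, 17.1]
opening: 14.9
grip_force: 63.6
```

>>> {"name": "drive_tool", "arguments": {
  "steps": "0 0 -0.003 0 0 0 1;0 0 0 0 0 0.19 1;0 0 0 0 0 0.19 1;0 0 0 0 0 0.19 1;0 0 0 0 0 0.19 1"
}}

```text
t: 37.12
tcp_pos: [592.4, 367.8, 70.4]
tcp_rot: [179.9, -0.1, 143.0]
contact_force: [-8.2, -3.4, 23.9]
opening: 15.2
grip_force: 64.6
```

>>> {"name": "drive_tool", "arguments": {
  "steps": "0 0 0 0 0 0.19 1;0 0 0 0 0 0.19 1;0 0 0 0 0 0.19 1;0 0 0 0 0 0 1;0 0 0 0 0 0 1"
}}

```text
t: 37.53
tcp_pos: [592.5, 368.1, 70.3]
tcp_rot: [179.9, -0.0, 159.9]
contact_force: [-7.6, -3.1, 24.6]
opening: 15.2
grip_force: 64.7
```

>>> {"name": "drive_tool", "arguments": {
  "steps": "0 0 0.008 0 0 0 1;0 0 0.008 0 0 0 1;0 0 0.006 0 0 0 1;0 0 0 0 0 0 1;0 0 0 0 0 0 1"
}}

```text
t: 37.95
tcp_pos: [592.4, 368.1, 77.3]
tcp_rot: [179.9, 0.1, 159.9]
contact_force: [-1.4, -0.5, 4.1]
opening: 15.3
grip_force: 61.3
```

>>> {"name": "drive_tool", "arguments": {
  "steps": "0 0 0 0 0 0 0.4;0 0 0 0 0 0 0.4;0 0 0 0 0 0 0.4;0 0 0 0 0 0 0.4;0 0 0 0 0 0 0.4"
}}

```text
t: 38.37
tcp_pos: [591.3, 367.8, 76.0]
tcp_rot: [-179.9, -0.0, 159.9]
contact_force: [-0.8, 1.4, -0.1]
opening: 50.8
grip_force: 0.1
```

>>> {"name": "drive_tool", "arguments": {
  "steps": "0 0 0.05 0 0 0 0.3;0 0 0.08 0 0 0 0.3;0 0 0.08 0 0 0 0.3;0 0 0.08 0 0 0 0.3;0 0 0 0 0 0 0.3"
}}

```text
t: 38.78
tcp_pos: [596.7, 369.4, 230.3]
tcp_rot: [179.4, 0.5, 159.9]
contact_force: [2.0, 0.3, 1.6]
opening: 59.5
grip_force: 0.0
```

>>> {"name": "drive_tool", "arguments": {
  "steps": "0 0 0 0 0 0 0.3;0 0 0 0 0 0 0.3;0 0 0 0 0 0 0.3"
}}

```text
t: 39.03
tcp_pos: [590.3, 367.5, 219.8]
tcp_rot: [-179.8, -0.1, 159.9]
contact_force: [0.4, -0.3, -0.0]
opening: 59.8
grip_force: 0.0
```

```bash
python3 - <<'E'
from h import *
q=get_state(); print(q['tcp_pos'].round(1),q['tcp_rot'].round(1))
w,c=shot('wrist','pics/w12.png'); g=cv2.cvtColor(w,cv2.COLOR_RGB2GRAY)
for z in(69,78): print(proj(c,[592.3,368.5,z]),proj(c,[592.3+29*np.cos(np.radians(-20.6)),368.5+29*np.sin(np.radians(-20.6)),z]))
x,y=proj(c,[592.3,368.5,78]).astype(int)
for r in range(y,y+45,4): print(r,g[r,x-30:x+31:3])
# slots unchanged since t10 ?
s,_=shot('scene','pics/s12.png'); s0,_=load('pics/s10.npz')
print((np.abs(s.astype(int)-s0).max(2)>40)[230:360,175:290].sum(), (np.abs(s.astype(int)-load('pics/scene0.npz')[0]).max(2)>40)[300:,:].sum())
E
```

```text
[590.3 367.5 219.8] [-1.798e+02 -1.000e-01  1.599e+02]
[327.91007469 230.7362967 ] [327.41016906 268.84576496]
[327.97568822 234.23309416] [327.45839652 273.41417388]
234 [47 49 48 47 49 52 20 37 45 46 50 52 50 37 45 55 54 51 52 54 56]
238 [47 52 46 44 48 52 15 37 45 45 50 50 46 35 44 50 52 54 51 52 52]
242 [47 50 51 48 47 47 28 37 46 47 50 47 44 36 43 51 50 55 53 48 51]
246 [ 50  47  52  47  47  44  16  38  50  83 222  51  47  38  53  52  51  54
  49  52  46]
250 [218  38  50  43  47  48  30  37  45  83 220  53  48  36  56  50  54  51
  51 125 220]
254 [189 220 106  44  50  41  19  38  50  86 221  49  48  32  51  52  51  46
 207 220 127]
258 [208 213 214 214 203  71  30  38  46  84 217  47  47  32  50 125 221 197
  80 144  54]
262 [144 209 211 214 213 218  66  41  45  80 214  45  45  40 221 219 221 220
  90 209 157]
266 [130 129 134 143 213 211  65  36  43  78 213  45  43  35 220 221 220 171
 147 133 131]
270 [108 128 127 128 128 132  66  38  44  76 214  39  39  33 148 147 149 138
 156 206 205]
274 [182 108 125 129 130 130  72  41  46  78 214  44  40  27 148 141 137 205
 204 205 205]
278 [181 180 110 125 128 131 133 117 120 131 213 119 130 133 124 193 204 206
 203 204 205]
0 1141
```

```bash
python3 -c "
from rig import job; print(job.hand_in())"
```

```text
the job is handed in; nothing more can be done
None
```

I handed the job in at about 39 s with all four weights in their own slots, the cap pressed fully down and let up, and the knob sprung up at standby; no verdict was returned, so these come from my camera and force checks.

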